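# Clamp the coffee canister and screw its lid snug

## Robot

A 6-joint arm with a two-finger parallel gripper is mounted at the origin on a cart in front of the work surface, level with it; the furniture and walls round the work are solid. World frame = base frame: x ahead of the robot, y to its left, z up, the work surface at z = 0. Lengths are in mm, angles in rad, forces in N, time in s.
With the tool pointing down it reaches from about 325 to 925 mm from the base axis. Payload 3.1 kg.
Tool frame: the origin (TCP) lies on the centre line of the jaws, within the pads' length; the fingertips stand 22 mm ahead of it and the grasp point (between the pads) lies 3 mm ahead of it (tips_ahead is the distance from the TCP to the fingertips, in mm); z points along the fingers, x is the direction in which the jaws open and shut, and the axes are right-handed (so a half turn about z gives the same grasp; the last joint's range is limited). The gripper opens to 85 mm and grips with 20 to 120 N. Pads are 22 mm wide; open, the fingers measure 114 mm over their backs; the gripper's body (76 mm by 85 mm) begins 54 mm behind the grasp point. The pads swing forward as they close: fully open they stand 13 mm farther back than shut.
Start: joints at [-1.297, 0.217, 1.613, -0, 1.311, -0.112], TCP at [235.209, -579.065, 253.3] pointing down, gripper open.
Joint ranges: [-2.75, 2.75], [-0.78, 2.1], [0.31, 2.55], [-1.13, 4.27], [0.13, 2.63], [-2.58, 2.58]. Speed limits (rad/s): [2.79, 2.79, 3.14, 3.14, 3.14, 3.14].

## Interface

Orientations are given as a unit quaternion [x, y, z, w].
In Python, from rig import * gives the robot as it stands.
- The arm moves only by the tool play_rows, never from a script. Its argument "steps" is a list of rows, each an object with "slide": the shift along the tool's x, y, z in m, a list of three; "rotation": the turn, a rotation vector about the tool's x, y, z in degrees, a list of three; "gripper": the closure, from 0 (fully open) to 1 (shut). In form: [{"slide": [dx, dy, dz], "rotation": [ax, ay, az], "gripper": gripper}, ...]. A call has 1 to 8 rows; each row shifts and turns the pose as measured when the row begins, along the tool's axes as they then stand; what a row does not reach is not made up. A row lasts 1/12 s, in which the tool goes at most 41.7 mm and 7.16 degrees, less where a joint would pass 70% of its speed; a pose out of reach is approached as far as the arm can. A call with a gripper value outside its range is refused whole. The fingers move at their own pace and stop on an object; "force" is the grip in N (left out, the last holds). Time passes only in rows, so rows that do not move let the fingers close. It gives the time, the measured TCP pose, the force and the opening at its end, in the units of the state.
- read_state(): the state, without advancing time (a new reading comes with each control period).
- snapshot(name): name is "side" or "top" or "wrist"; returns a dict with "image" (400x640x3 uint8, red, green, blue), "fx", "fy", "cx", "cy" (pixels), "pose" (4x4, takes a point from camera to world coordinates). Camera axes: x right, y down, z forward; pixel columns grow to the right and rows downward; lengths in mm; the calibration is good to about 2 mm. A picture is of the moment at which its call begins. There is no depth.
- hand_in(): hands the job in, once; it reports no verdict.
The state is a dict: "t": time; "joint_positions": joint angles; "qvel": joint speeds; "joint_torque": joint torques, N m; "ee_pos": TCP position; "eef_rot": TCP orientation; "contact_force": force on the tool from outside, world axes, zero at the start; "wrist_torque": the same for the moment, N m; "finger_gap": finger opening in mm.
Only numpy, scipy, OpenCV 4.12 (cv2) and the standard library are available. Lean on these libraries where they do the work, as an engineer would, in place of code of your own. Each camera call takes 0.05 s, during which the arm holds its last target.

## Task

Close up the square steel coffee canister: first slide it, standing, all the way in between the two sprung cheeks of the wooden jar grip until it meets the back beam. Then turn the lid clockwise by the bar on top until you feel it draw up snug, but do not overtighten it. Leave the canister seated in the grip and do not disturb the jigger, the shot glass or the espresso cup.

Things in the scene. Friction and masses are not known exactly. Their poses are not given: they have to be found in the camera images.
- jar_grip: U-shaped dark wooden jar grip, 150 mm wide, fixed to the worktop, mouth facing its own -x (roughly the robot's right). Origin: on the worktop, where the seated canister's centre belongs; x points into the grip, y to its left cheek, z up. The back beam's face is at x = 38.5 mm, 50 mm high. Two sprung cheeks flank the bare worktop between; side rails behind them end at y = 75 and -75 mm.
- cheek_left: Sprung wooden cheek on the grip's +y side, 8 to 52 mm above the worktop. Same origin and axes as the grip when free; slides outwards along y, up to 10 mm. Its flat face is then at y = 35.5 mm (71 mm from the other's) from x = -18 to 34 mm; towards the mouth it flares out at 25 degrees, to y = about 55 mm at x = -60 mm. Spring: 2 N to start, then 1.5 N per mm.
- cheek_right: The other sprung cheek, on the grip's -y side: the mirror image of the left one, with the grip's origin and axes when free.
- canister: Loose square steel canister, 76 x 76 mm, 66 mm high without lid, upright edges rounded by 8 mm, 0.6 to 1 kg in all. Slides on the worktop. Pushing it home takes 8 to 20 N; push its face about 30 to 50 mm above the worktop. Origin: centre of its underside; x is the way it enters the grip (it starts within 0.15 rad of the grip's x), z up.
- lid (a joint): Turn of the screw lid, rad, growing clockwise seen from above. Starts loose at -2.6 to -1.4. Up to 0 it runs with an even drag of 0.12 N m; at 0 the gasket meets the rim and torque rises by 0.5 N m per rad: snug from 0.12 rad, 0.25 (0.25 N m) is a good stop, beyond 0.55 (0.40 N m) is overtightened. Let go, it stays, or springs back to about 0.24 if turned further.
- lid_bar_end (a point): Point on the centre line of the lid's straight steel bar, near one of its two like ends: 40 mm from the lid's axis, at mid height of the bar, 96 mm above the worktop. The bar runs across the lid, 90 mm long, 13 mm thick, 18 mm tall. Near snug (0.3 rad) the bar lies along the canister's y, and this end is on its +y side, where clockwise pushes it towards the back beam.
- lid_top (a point): Centre of the flat top of the round dark wooden lid (72 mm across, 19 mm thick), on the lid's axis under the bar, 87 mm above the worktop when closed, up to 2 mm higher while loose. The bar stands up from here to 105 mm.
- jigger: Bystander: steel double jigger, 47 mm across, 94 mm high; origin at the centre of its underside.
- shot_glass: Bystander: clear shot glass, 48 mm across, 61 mm high; origin at the centre of its underside.
- espresso_cup: Bystander: white espresso cup with a handle, 58 x 87 x 56 mm; origin at the centre of its underside.
Not all that is in view belongs to the job. Of the things shaped like the canister, the steel one is meant.

How it is judged:
By the outcome, as a careful person would: the job done as asked, in the order asked, and still so for the second after the job is handed in, with the robot touching nothing.
It also fails if it takes over 61 s, if anything falls off the work surface, if the arm or the gripper's body presses on something with over 40 N, if the wrist force passes 120 N, or if a joint passes its speed limit or range.

## Working session

There is one attempt and no reset: what is moved stays moved. The work goes in short steps, Python scripts to look and compute and a tool call to move; the robot and the scene stay as the last step left them, time stands still between calls to the robot, and variables do not carry over. Pictures are saved under pics/ and viewed, and the job is handed in when it is done.

Besides the shell and the picture viewer there is one more tool, called after ">>>" as name(argument=value, ...), one argument or row to a line, values as JSON. play_rows: Moves the arm, as the interface text tells. Its arguments: {"type":"object","properties":{"steps":{"type":"array","items":{"type":"object","properties":{"slide":{"type":"array","items":{"type":"number"}},"rotation":{"type":"array","items":{"type":"number"}},"gripper":{"type":"number"}}}},"force":{"type":"number"}},"required":["steps"]}

```bash
mkdir -p pics; ls; python3 - <<'E'
from rig import *
import cv2
print(read_state())
for n in ["side","top","wrist"]:
    s=snapshot(n); cv2.imwrite(f"pics/{n}0.png",s["image"][:,:,::-1]); print(n,s["fx"],s["cx"],s["cy"],s["pose"])
E
```

```text
pics
{'t': 0.0, 'joint_positions': array([-1.29720254e+00,  2.17766591e-01,  1.61494956e+00, -1.83281684e-05,
        1.31133416e+00, -1.12208453e-01]), 'qvel': array([-0.00086265, -0.00081116,  0.00252625,  0.00057132,  0.00072353,
        0.00164722]), 'joint_torque': array([ 1.47900428e-03, -3.96842623e+01, -3.03849542e+01, -1.35929095e-04,
        9.75661387e-03, -2.49728686e-05]), 'ee_pos': array([ 234.98737957, -578.29817763,  251.9524691 ]), 'eef_rot': array([ 8.29549524e-01, -5.58431802e-01, -9.41858431e-04, -7.89299723e-04]), 'contact_force': array([-0.40011382, -0.26892949, -0.54875606]), 'wrist_torque': array([-0.00945011, -0.00245125, -0.02799509]), 'finger_gap': 85.22084551243809}
side 451.6967540391067 319.8102164150175 195.54698784889436 [[-8.18103918e-01 -3.91223047e-01  4.21486069e-01 -6.81843889e+01]
 [-5.74829116e-01  5.35096508e-01 -6.19066405e-01  8.50205911e+02]
 [ 1.66573212e-02 -7.48743117e-01 -6.62650948e-01  1.01452988e+03]
 [ 0.00000000e+00  0.00000000e+00  0.00000000e+00  1.00000000e+00]]
top 518.2311095429467 326.7692772361077 190.7286979152486 [[ 2.13968100e-02 -9.97146386e-01  7.23965562e-02  3.90170582e+02]
 [-9.99752451e-01 -2.17820777e-02 -4.53622081e-03  7.96220365e+00]
 [ 6.10022360e-03 -7.22815739e-02 -9.97365611e-01  1.68021169e+03]
 [ 0.00000000e+00  0.00000000e+00  0.00000000e+00  1.00000000e+00]]
wrist 289.5564775124786 318.553621444264 199.208418297862 [[ 3.74877798e-01 -8.84872605e-01 -2.76526871e-01  3.05104548e+02]
 [-9.27070621e-01 -3.58644264e-01 -1.09152898e-01 -5.49249999e+02]
 [-2.58836705e-03  2.97278936e-01 -9.54787167e-01  3.72939141e+02]
 [ 0.00000000e+00  0.00000000e+00  0.00000000e+00  1.00000000e+00]]
```

View pics/side0.png

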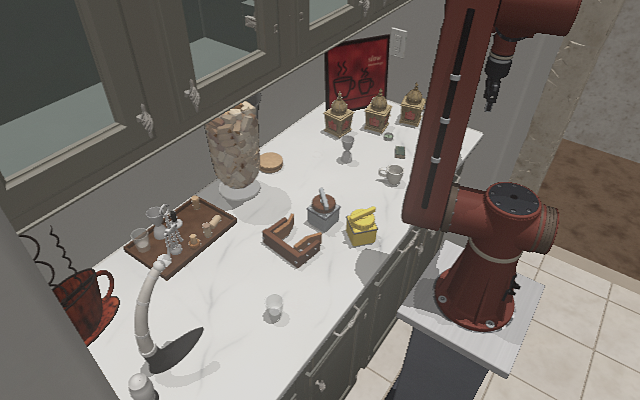

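View pics/top0.png

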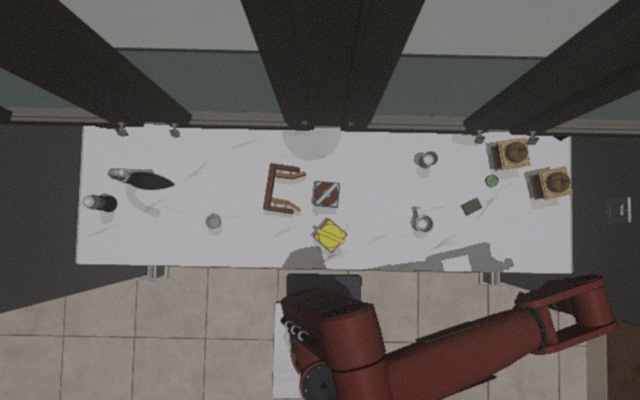

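The top view shows the grip at about (283,188), its mouth facing image right. The steel canister is at (327,193), the yellow decoy at (330,236), the jigger at (428,158), the shot glass at (213,221) and the cup at (422,224). I'll zoom in next.

```bash
python3 - <<'E'
import cv2
a=cv2.imread("pics/top0.png")[140:265,240:370]; cv2.imwrite("pics/top0z.png",cv2.resize(a,None,fx=4.6,fy=4.6,interpolation=cv2.INTER_CUBIC))
a=cv2.imread("pics/side0.png")[170:290,250:410]; cv2.imwrite("pics/side0z.png",cv2.resize(a,None,fx=5,fy=5,interpolation=cv2.INTER_CUBIC))
E
```

```text
(no output)
```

View pics/top0z.png

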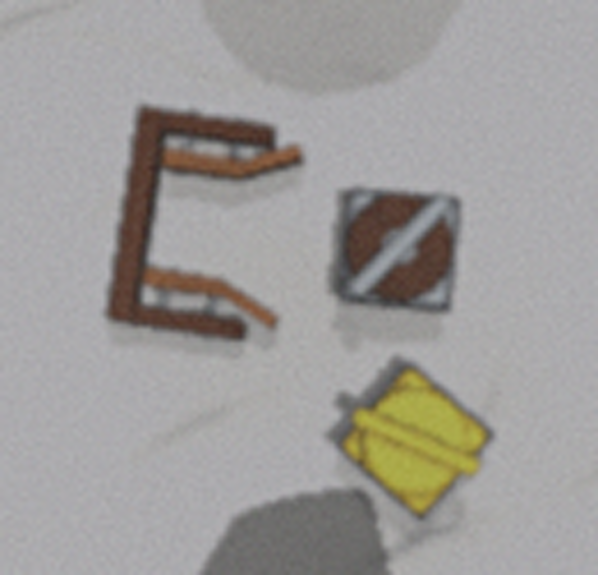

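View pics/side0z.png

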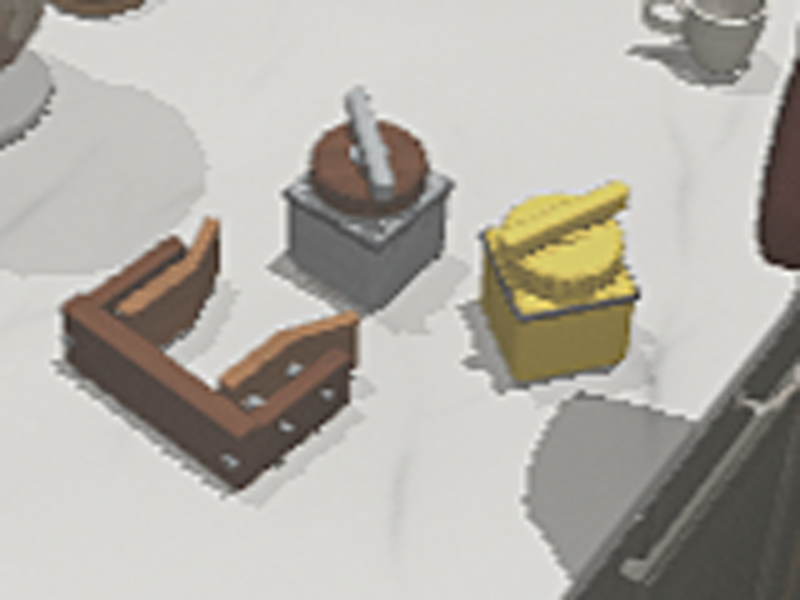

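View pics/wrist0.png

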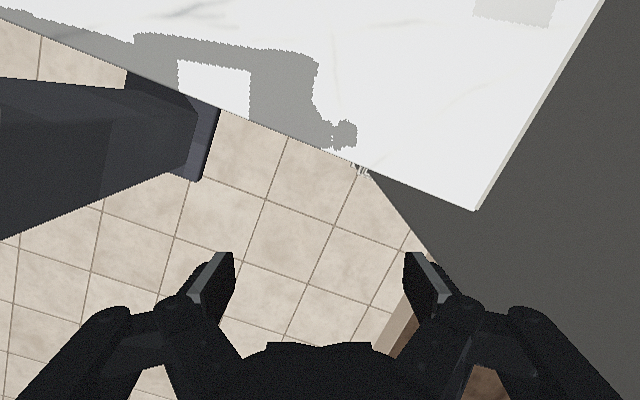

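```bash
cat > h.py <<'E'
from rig import *
import numpy as np, cv2
from scipy.spatial.transform import Rotation as R
def ray(s,u,v):
    d=s["pose"][:3,:3]@np.array([(u-s["cx"])/s["fx"],(v-s["cy"])/s["fy"],1]); return s["pose"][:3,3],d
def onz(s,u,v,z):
    o,d=ray(s,u,v); return o+d*(z-o[2])/d[2]
def proj(s,p):
    T=s["pose"]; q=T[:3,:3].T@(np.asarray(p,float)-T[:3,3]); return np.array([s["fx"]*q[0]/q[2]+s["cx"],s["fy"]*q[1]/q[2]+s["cy"]])
def st():
    s=read_state(); print("t%.2f"%s["t"],"pos",s["ee_pos"].round(1),"F",s["contact_force"].round(1),"M",s["wrist_torque"].round(2),"gap",s["finger_gap"].round(1),"q",s["joint_positions"].round(2))
    M=R.from_quat(s["eef_rot"]).as_matrix(); print(M.round(3).tolist()); return s,M
E
python3 - <<'E'
from h import *
s=snapshot("top")
def z(u,v,h): return onz(s,240+u/4.6,140+v/4.6,h).round(0)[:2]
print("bar ends",z(448,198,100),z(352,296,100))
print("can corners",[z(*p,66) for p in [(345,190),(460,197),(450,309),(338,300)]])
print("grip corners",[z(*p,50) for p in [(140,108),(110,318),(243,336),(274,130)]])
print("cheek tips",[z(*p,52) for p in [(300,155),(275,325)]])
print("yellow",[z(*p,66) for p in [(408,368),(493,435),(420,515),(342,440)]])
print("jig",onz(s,428,158,50),"cup",onz(s,422,224,30))
st()
E
```

```text
bar ends [529. -31.] [463.  31.]
can corners [array([536.,  38.]), array([533., -40.]), array([457., -35.]), array([461.,  41.])]
grip corners [array([591., 181.]), array([446., 197.]), array([436., 106.]), array([578.,  88.])]
cheek tips [array([561.,  70.]), array([444.,  84.])]
yellow [array([416.,  -7.]), array([372., -66.]), array([318., -17.]), array([367.,  36.])]
jig [ 619.59267237 -318.29280875   50.        ] cup [ 410.46671392 -304.7241161    30.        ]Traceback (most recent call last):
  File "<stdin>", line 10, in <module>
  File "h.py", line 11, in st
    s=read_state(); print("t%.2f"%s["t"],"pos",s["ee_pos"].round(1),"F",s["contact_force"].round(1),"M",s["wrist_torque"].round(2),"gap",s["finger_gap"].round(1),"q",s["joint_positions"].round(2))
                                                                                                                                         ^^^^^^^^^^^^^^^^^^^^^
AttributeError: 'float' object has no attribute 'round'
```

```bash
sed -i 's/s\["finger_gap"\].round(1)/round(float(s["finger_gap"]),1)/' h.py; cat >> h.py <<'E'
def plan(p,M1,n,s=None):
    """rows (tool axes, m, deg) from the measured pose to p,M1 in n rows"""
    s=s or read_state(); p0=s["ee_pos"]; r0=R.from_quat(s["eef_rot"]); rv=(r0.inv()*R.from_matrix(M1)).as_rotvec()
    for k in range(n):
        r=r0*R.from_rotvec(rv*k/n); d=r.inv().apply((np.asarray(p)-p0)/n)/1000
        print(d.round(4).tolist(),np.degrees(rv/n).round(2).tolist())
def tool(yaw,tilt=0):
    """tool x at world yaw deg; fingers lean towards yaw+90 by tilt deg"""
    a=np.radians(yaw);t=np.radians(tilt);x=np.array([np.cos(a),np.sin(a),0]);f=np.array([-np.sin(a),np.cos(a),0])
    z=np.sin(t)*f-np.cos(t)*np.array([0,0,1]); return np.column_stack([x,np.cross(z,x),z])
E
python3 - <<'E'
from h import *
st(); plan([500,-80,250],tool(0),16)
E
```

```text
t0.20 pos [ 235.1 -578.6  252.4] F [ 0.  -0.7 -0.9] M [ 0.03 -0.02 -0.01] gap 85.2 q [-1.3   0.22  1.61  0.    1.31 -0.11]
[[0.376, -0.927, -0.0], [-0.927, -0.376, 0.002], [-0.002, -0.0, -1.0]]
[-0.0226, -0.0271, 0.0002] [-0.0, 0.0, -4.24]
[-0.0206, -0.0287, 0.0002] [-0.0, 0.0, -4.24]
[-0.0184, -0.0301, 0.0002] [-0.0, 0.0, -4.24]
[-0.0161, -0.0314, 0.0002] [-0.0, 0.0, -4.24]
[-0.0138, -0.0325, 0.0002] [-0.0, 0.0, -4.24]
[-0.0113, -0.0334, 0.0002] [-0.0, 0.0, -4.24]
[-0.0088, -0.0342, 0.0002] [-0.0, 0.0, -4.24]
[-0.0063, -0.0347, 0.0002] [-0.0, 0.0, -4.24]
[-0.0037, -0.0351, 0.0002] [-0.0, 0.0, -4.24]
[-0.0011, -0.0353, 0.0002] [-0.0, 0.0, -4.24]
[0.0016, -0.0353, 0.0002] [-0.0, 0.0, -4.24]
[0.0042, -0.035, 0.0002] [-0.0, 0.0, -4.24]
[0.0067, -0.0346, 0.0002] [-0.0, 0.0, -4.24]
[0.0093, -0.034, 0.0002] [-0.0, 0.0, -4.24]
[0.0118, -0.0333, 0.0002] [-0.0, 0.0, -4.24]
[0.0142, -0.0323, 0.0002] [-0.0, 0.0, -4.24]
```

>>> play_rows(
  steps=[
    {"slide": [-0.022, -0.027, 0], "rotation": [0, 0, -4.2], "gripper": 0.5},
    {"slide": [-0.021, -0.029, 0], "rotation": [0, 0, -4.2], "gripper": 0.5},
    {"slide": [-0.018, -0.03, 0], "rotation": [0, 0, -4.2], "gripper": 0.5},
    {"slide": [-0.016, -0.031, 0], "rotation": [0, 0, -4.2], "gripper": 0.5},
    {"slide": [-0.014, -0.032, 0], "rotation": [0, 0, -4.2], "gripper": 0.5},
    {"slide": [-0.011, -0.033, 0], "rotation": [0, 0, -4.2], "gripper": 0.5},
    {"slide": [-0.009, -0.034, 0], "rotation": [0, 0, -4.2], "gripper": 0.5},
    {"slide": [-0.006, -0.035, 0], "rotation": [0, 0, -4.2], "gripper": 0.5},
  ],
)

```text
t: 0.87
ee_pos: [365.9, -326.0, 249.3]
eef_rot: [0.958, -0.288, -0.001, 0.0]
contact_force: [1.5, -0.2, -0.5]
finger_gap: 42.7
```

```bash
python3 - <<'E'
from h import *
st(); plan([500,-80,250],tool(0),8)
E
```

```text
t0.87 pos [ 365.9 -326.   249.3] F [ 1.5 -0.2 -0.5] M [ 0.01 -0.05  0.02] gap 42.7 q [-0.87 -0.07  1.93 -0.    1.29 -0.29]
[[0.834, -0.552, -0.002], [-0.552, -0.834, 0.0], [-0.002, 0.001, -1.0]]
[-0.003, -0.0349, -0.0001] [0.0, 0.02, -4.18]
[-0.0004, -0.035, -0.0001] [0.0, 0.02, -4.18]
[0.0021, -0.035, -0.0001] [0.0, 0.02, -4.18]
[0.0047, -0.0347, -0.0001] [0.0, 0.02, -4.18]
[0.0072, -0.0343, -0.0001] [0.0, 0.02, -4.18]
[0.0097, -0.0337, -0.0001] [0.0, 0.02, -4.18]
[0.0121, -0.0329, -0.0001] [0.0, 0.02, -4.18]
[0.0145, -0.0319, -0.0001] [0.0, 0.02, -4.18]
```

Tracking is good, so I'll continue the move.

>>> play_rows(
  steps=[
    {"slide": [-0.003, -0.035, 0], "rotation": [0, 0, -4.2], "gripper": 0.5},
    {"slide": [0, -0.035, 0], "rotation": [0, 0, -4.2], "gripper": 0.5},
    {"slide": [0.002, -0.035, 0], "rotation": [0, 0, -4.2], "gripper": 0.5},
    {"slide": [0.005, -0.035, 0], "rotation": [0, 0, -4.2], "gripper": 0.5},
    {"slide": [0.007, -0.034, 0], "rotation": [0, 0, -4.2], "gripper": 0.5},
    {"slide": [0.01, -0.034, 0], "rotation": [0, 0, -4.2], "gripper": 0.5},
    {"slide": [0.012, -0.033, 0], "rotation": [0, 0, -4.2], "gripper": 0.5},
    {"slide": [0.014, -0.032, 0], "rotation": [0, 0, -4.2], "gripper": 0.5},
  ],
)

```text
t: 1.53
ee_pos: [500.0, -63.5, 249.1]
eef_rot: [1.0, 0.016, -0.0, 0.0]
contact_force: [-0.0, -0.5, -0.8]
finger_gap: 42.8
```

```bash
python3 - <<'E'
from h import *
import pickle
st(); s=snapshot("wrist"); cv2.imwrite("pics/w1.png",s["image"][:,:,::-1]); pickle.dump(s,open("w1.pkl","wb")); st()
E
```

```text
t1.53 pos [500.  -63.5 249.1] F [-0.  -0.5 -0.8] M [-0.01 -0.02  0.01] gap 42.8 q [-0.27 -0.04  1.9  -0.    1.28 -0.3 ]
[[1.0, 0.031, -0.0], [0.031, -1.0, -0.001], [-0.0, 0.001, -1.0]]
t1.58 pos [502.2 -57.9 249.3] F [0.9 2.4 0.6] M [ 0.13 -0.02 -0.01] gap 42.7 q [-0.26 -0.04  1.9   0.01  1.28 -0.3 ]
[[0.999, 0.038, 0.003], [0.038, -0.999, 0.005], [0.003, -0.005, -1.0]]
```

View pics/w1.png

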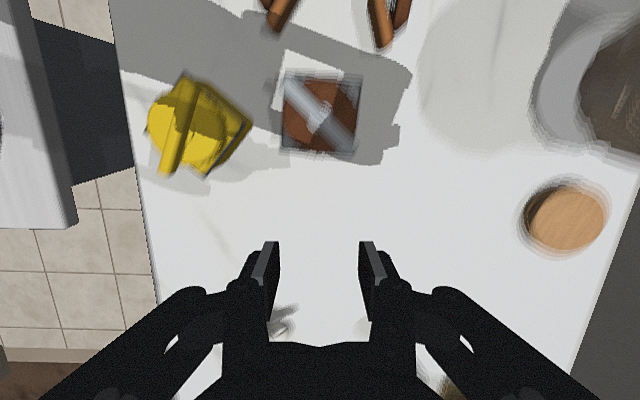

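The wrist view is motion-blurred. It shows the canister at (320,112) and the grip cut off at the top edge, so I'll move further over and settle.

>>> play_rows(
  steps=[
    {"slide": [0, -0.03, -0.01], "rotation": [0, 0, 0], "gripper": 0.5},
    {"slide": [0, -0.03, -0.01], "rotation": [0, 0, 0], "gripper": 0.5},
    {"slide": [0, -0.03, -0.01], "rotation": [0, 0, 0], "gripper": 0.5},
    {"slide": [0, 0, 0], "rotation": [0, 0, 0], "gripper": 0.5},
    {"slide": [0, 0, 0], "rotation": [0, 0, 0], "gripper": 0.5},
  ],
)

```text
t: 2.0
ee_pos: [498.3, 39.0, 279.3]
eef_rot: [1.0, 0.022, 0.0, -0.003]
contact_force: [0.1, -1.4, -0.2]
finger_gap: 43.0
```

```bash
python3 - <<'E'
from h import *
import pickle
st(); s=snapshot("wrist"); cv2.imwrite("pics/w2.png",s["image"][:,:,::-1]); pickle.dump(s,open("w2.pkl","wb")); st()
E
```

```text
t2.00 pos [498.3  39.  279.3] F [ 0.1 -1.4 -0.2] M [ 0.   -0.05 -0.  ] gap 43.0 q [-0.07 -0.08  1.88  0.01  1.34 -0.11]
[[0.999, 0.043, 0.0], [0.043, -0.999, 0.006], [0.001, -0.006, -1.0]]
t2.05 pos [498.4  38.9 279.5] F [-0.9 -0.4  0.1] M [0.04 0.01 0.02] gap 42.5 q [-0.07 -0.08  1.87  0.01  1.34 -0.11]
[[0.999, 0.043, 0.001], [0.043, -0.999, 0.007], [0.001, -0.007, -1.0]]
```

View pics/w2.png

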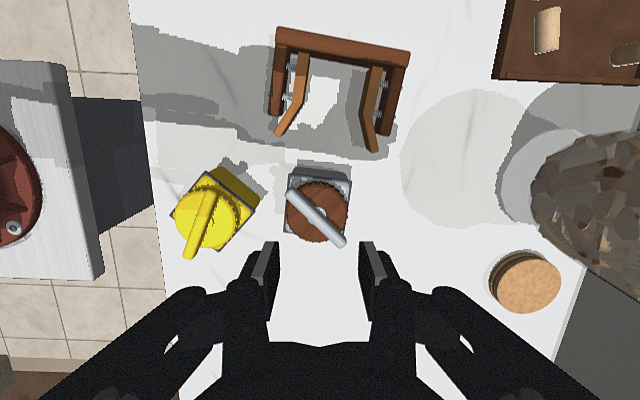

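The view is sharp now. The grip spans (268-410, 27-152), the canister is at (319,205) and the decoy at (210,215). I'll zoom in for corner pixels.

```bash
python3 - <<'E'
import cv2
a=cv2.imread("pics/w2.png")[15:165,255:425]; cv2.imwrite("pics/w2a.png",cv2.resize(a,None,fx=4,fy=4,interpolation=cv2.INTER_CUBIC))
a=cv2.imread("pics/w2.png")[155:255,270:370]; cv2.imwrite("pics/w2b.png",cv2.resize(a,None,fx=6,fy=6,interpolation=cv2.INTER_CUBIC))
E
```

```text
(no output)
```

View pics/w2a.png

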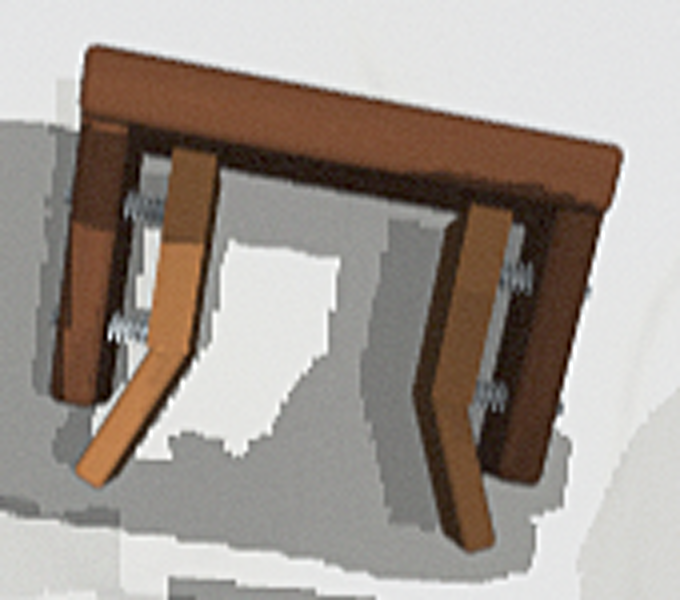

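View pics/w2b.png

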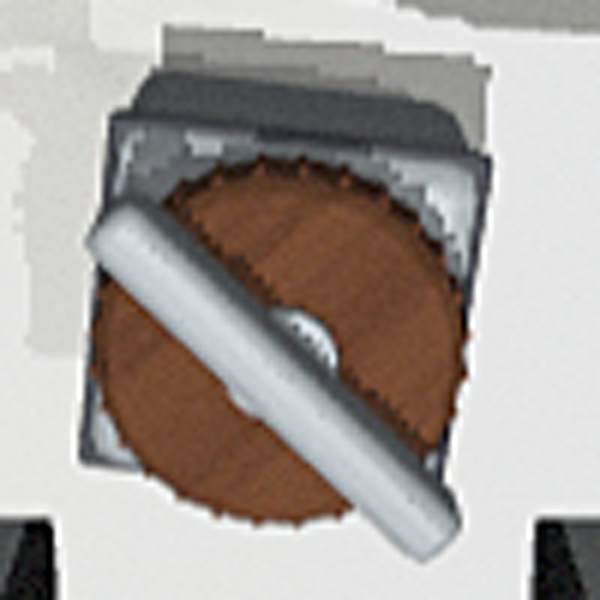

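```bash
python3 - <<'E'
from h import *
import pickle
s=pickle.load(open("w2.pkl","rb"))
a=lambda u,v,h:onz(s,255+u/4,15+v/4,h)[:2]
b=lambda u,v,h:onz(s,270+u/6,155+v/6,h)[:2]
G={"bendL":(190,350,52,(-18,35.5)),"bendR":(437,393,52,(-18,-35.5)),"tipL":(105,487,52,(-60,55)),"tipR":(468,550,52,(-60,-55)),"beamLout":(90,47,50,None),"beamRout":(622,150,50,None),"railL":(52,400,50,None),"railR":(543,483,50,None)}
P={k:a(*v[:3]) for k,v in G.items()}
for k in P: print(k,P[k].round(1))
# rigid fit
L=np.array([G[k][3] for k in ("bendL","bendR","tipL","tipR")]);W=np.array([P[k] for k in ("bendL","bendR","tipL","tipR")])
lc,wc=L.mean(0),W.mean(0);A=(L-lc).T@(W-wc);th=np.arctan2(A[0,1]-A[1,0],A[0,0]+A[1,1]);Rm=np.array([[np.cos(th),-np.sin(th)],[np.sin(th),np.cos(th)]])
o=wc-Rm@lc;print("grip",o,np.degrees(th),"res",(W-(o+L@Rm.T)).round(1).tolist())
d=P["beamLout"]-P["beamRout"];print("beam yaw",np.degrees(np.arctan2(*d[::-1]))-90, np.linalg.norm(d))
for k in("beamLout","beamRout","railL","railR"):print(k,(Rm.T@(P[k]-o)).round(1))
C=[b(*p,66) for p in [(112,115),(490,157),(82,460)]]
print("can",np.round(C,1).tolist())
d=C[0]-C[1];print("yaw",np.degrees(np.arctan2(*d[::-1]))-90,np.linalg.norm(d)); d=C[0]-C[2];print("yaw2",np.degrees(np.arctan2(*d[::-1])),np.linalg.norm(d));print("centre",(C[1]+C[2])/2)
e=[b(*p,105) for p in [(118,213),(435,538)]];print("bar",np.round(e,1).tolist(),"mid",(e[0]+e[1])/2,"ang",np.degrees(np.arctan2(*(e[1]-e[0])[::-1])),np.linalg.norm(e[1]-e[0]))
print("lid",b(282,340,88))
E
```

```text
bendL [476.  123.6]
bendR [547.6 114.8]
tipL [452.   84.2]
tipR [560.8  70.2]
beamLout [447.2 199.5]
beamRout [593.  180.6]
railL [436.2 108.1]
railR [581.6  90.6]
grip [514.02432441 136.85373905] 82.75360580258652 res [[-0.5, 0.1], [0.6, 0.3], [0.1, -0.1], [-0.2, -0.2]]
beam yaw 82.63544282868969 146.96034759532213
beamLout [53.7 74.2]
beamRout [ 53.4 -72.8]
railL [-38.3  73.6]
railR [-37.4 -72.8]
can [[462.6, 42.5], [537.3, 37.2], [457.2, -31.0]]
yaw 85.90597646116274 74.92436000854322
yaw2 85.81736022190366 73.74242418747366
centre [497.25205031   3.08687231]
bar [[467.5, 33.4], [527.5, -27.0]] mid [497.52253166   3.20653088] ang -45.23459460957701 85.1854184929366
lid [497.54721524   4.95412452]
```

```bash
python3 - <<'E'
from h import *
plan([489,-110,150],tool(-4.2,25),8)
E
```

```text
[-0.002, 0.0187, 0.016] [3.07, 0.18, 0.82]
[-0.0018, 0.0195, 0.015] [3.07, 0.18, 0.82]
[-0.0015, 0.0203, 0.0139] [3.07, 0.18, 0.82]
[-0.0013, 0.0211, 0.0128] [3.07, 0.18, 0.82]
[-0.001, 0.0217, 0.0117] [3.07, 0.18, 0.82]
[-0.0007, 0.0223, 0.0105] [3.07, 0.18, 0.82]
[-0.0004, 0.0229, 0.0093] [3.07, 0.18, 0.82]
[-0.0001, 0.0233, 0.008] [3.07, 0.18, 0.82]
```

>>> play_rows(
  steps=[
    {"slide": [-0.002, 0.019, 0.016], "rotation": [3.1, 0.2, 0.8], "gripper": 0.5},
    {"slide": [-0.002, 0.02, 0.015], "rotation": [3.1, 0.2, 0.8], "gripper": 0.5},
    {"slide": [-0.001, 0.02, 0.014], "rotation": [3.1, 0.2, 0.8], "gripper": 0.5},
    {"slide": [-0.001, 0.021, 0.013], "rotation": [3.1, 0.2, 0.8], "gripper": 0.5},
    {"slide": [-0.001, 0.022, 0.012], "rotation": [3.1, 0.2, 0.8], "gripper": 0.5},
    {"slide": [-0.001, 0.022, 0.01], "rotation": [3.1, 0.2, 0.8], "gripper": 0.5},
    {"slide": [0, 0.023, 0.009], "rotation": [3.1, 0.2, 0.8], "gripper": 0.5},
    {"slide": [0, 0.023, 0.008], "rotation": [3.1, 0.2, 0.8], "gripper": 0.5},
  ],
)

```text
t: 2.72
ee_pos: [493.3, -119.2, 149.4]
eef_rot: [0.973, -0.036, 0.019, -0.226]
contact_force: [-0.8, -0.9, 0.4]
finger_gap: 42.7
```

```bash
python3 - <<'E'
from h import *
st(); plan([491,-95,56],tool(-4.2,25),6)
E
```

```text
t2.72 pos [ 493.3 -119.2  149.4] F [-0.8 -0.9  0.4] M [-0.19  0.02  0.04] gap 42.7 q [-0.6   0.19  1.92  0.42  1.28 -0.7 ]
[[0.997, -0.061, 0.053], [-0.078, -0.896, 0.438], [0.021, -0.44, -0.898]]
[-0.001, 0.0033, 0.0157] [-0.19, -0.2, 0.05]
[-0.001, 0.0032, 0.0157] [-0.19, -0.2, 0.05]
[-0.0009, 0.0032, 0.0157] [-0.19, -0.2, 0.05]
[-0.0009, 0.0031, 0.0158] [-0.19, -0.2, 0.05]
[-0.0008, 0.0031, 0.0158] [-0.19, -0.2, 0.05]
[-0.0007, 0.003, 0.0158] [-0.19, -0.2, 0.05]
```

>>> play_rows(
  steps=[
    {"slide": [-0.001, 0.003, 0.016], "rotation": [-0.2, -0.2, 0], "gripper": 0.5},
    {"slide": [-0.001, 0.003, 0.016], "rotation": [-0.2, -0.2, 0], "gripper": 0.5},
    {"slide": [-0.001, 0.003, 0.016], "rotation": [-0.2, -0.2, 0], "gripper": 0.5},
    {"slide": [-0.001, 0.003, 0.016], "rotation": [-0.2, -0.2, 0], "gripper": 0.5},
    {"slide": [-0.001, 0.003, 0.016], "rotation": [-0.2, -0.2, 0], "gripper": 0.5},
    {"slide": [-0.001, 0.003, 0.016], "rotation": [-0.2, -0.2, 0], "gripper": 0.5},
    {"slide": [0, 0, 0], "rotation": [0, 0, 0], "gripper": 0.5},
  ],
)

```text
t: 3.3
ee_pos: [482.3, -110.4, 42.1]
eef_rot: [0.975, -0.049, 0.006, -0.216]
contact_force: [-0.4, 1.2, 0.3]
finger_gap: 42.3
```

```bash
python3 - <<'E'
from h import *
s,M=st(); 
print("tip",s["ee_pos"]+22*M[:,2],"pt",s["ee_pos"]+22*M[:,2]-11*M[:,1])
plan([492,-70,56],tool(-4.2,25),2)
c=snapshot("side"); cv2.imwrite("pics/s3.png",cv2.resize(c["image"][150:270,270:430,::-1],None,fx=5,fy=5,interpolation=cv2.INTER_CUBIC))
c=snapshot("wrist"); cv2.imwrite("pics/w3.png",c["image"][:,:,::-1])
E
```

```text
t3.30 pos [ 482.3 -110.4   42.1] F [-0.4  1.2  0.3] M [-0.17  0.07 -0.01] gap 42.3 q [-0.58  0.34  1.97  0.43  1.09 -0.74]
[[0.995, -0.093, 0.033], [-0.099, -0.902, 0.42], [-0.01, -0.422, -0.907]]
tip [ 483.04060463 -101.18225398   22.13346933] pt [484.06854808 -91.26034662  26.77018007]
[0.0028, -0.0216, 0.0023] [0.03, -0.06, -0.78]
[0.0031, -0.0216, 0.0024] [0.03, -0.06, -0.78]
```

View pics/s3.png

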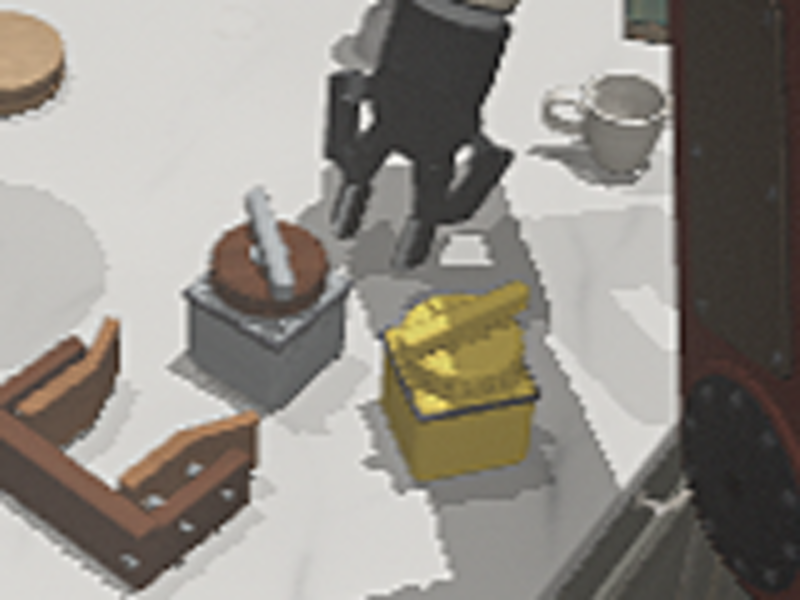

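View pics/w3.png

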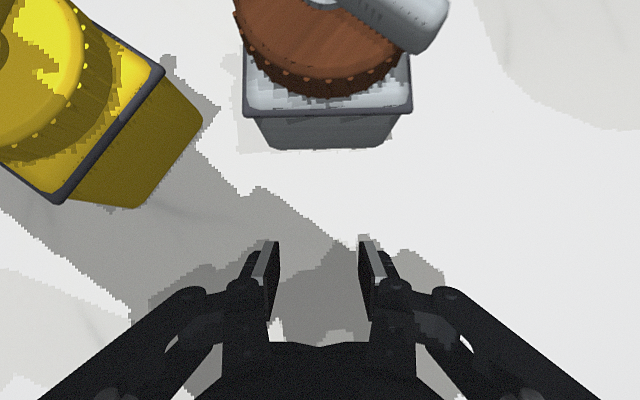

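The fingers hang free behind the canister at (375,210)-(415,260) in the side crop, clear of the yellow one. They're a bit low, so I'll raise them while approaching.

```bash
python3 - <<'E'
from h import *
st();plan([493,-72,57],tool(-4.2,25),4)
E
```

```text
t3.40 pos [ 484.5 -111.6   44.6] F [0.9 0.5 0.8] M [-0.23 -0.01 -0.01] gap 42.7 q [-0.58  0.34  1.97  0.43  1.09 -0.74]
[[0.995, -0.092, 0.037], [-0.099, -0.903, 0.418], [-0.005, -0.42, -0.907]]
[0.0011, -0.0104, 0.0014] [0.04, -0.09, -0.37]
[0.0012, -0.0104, 0.0014] [0.04, -0.09, -0.37]
[0.0013, -0.0104, 0.0014] [0.04, -0.09, -0.37]
[0.0013, -0.0104, 0.0014] [0.04, -0.09, -0.37]
```

>>> play_rows(
  steps=[
    {"slide": [0.001, -0.01, 0.001], "rotation": [0, -0.1, -0.4], "gripper": 0.5},
    {"slide": [0.001, -0.01, 0.001], "rotation": [0, -0.1, -0.4], "gripper": 0.5},
    {"slide": [0.001, -0.01, 0.001], "rotation": [0, -0.1, -0.4], "gripper": 0.5},
    {"slide": [0.001, -0.01, 0.001], "rotation": [0, -0.1, -0.4], "gripper": 0.5},
    {"slide": [0, 0, 0], "rotation": [0, 0, 0], "gripper": 0.5},
    {"slide": [0, 0, 0], "rotation": [0, 0, 0], "gripper": 0.5},
  ],
)

```text
t: 3.9
ee_pos: [496.6, -73.5, 64.7]
eef_rot: [0.976, -0.033, 0.013, -0.213]
contact_force: [-0.2, 0.2, -0.7]
finger_gap: 42.6
```

```bash
python3 - <<'E'
from h import *
s,M=st()
print("pt",s["ee_pos"]+22*M[:,2]-11*M[:,1])
plan([493,-60,57],tool(-4.2,25),4)
c=snapshot("wrist"); cv2.imwrite("pics/w4.png",c["image"][:,:,::-1])
E
```

```text
t3.90 pos [496.6 -73.5  64.7] F [-0.2  0.2 -0.7] M [-0.19  0.    0.04] gap 42.6 q [-0.51  0.29  1.98  0.44  1.09 -0.69]
[[0.997, -0.059, 0.039], [-0.07, -0.907, 0.415], [0.011, -0.417, -0.909]]
pt [498.06472534 -54.34494623  49.33321538]
[-0.0011, -0.0022, 0.0031] [0.09, -0.13, 0.11]
[-0.0011, -0.0022, 0.0031] [0.09, -0.13, 0.11]
[-0.0011, -0.0022, 0.0031] [0.09, -0.13, 0.11]
[-0.0011, -0.0022, 0.0031] [0.09, -0.13, 0.11]
```

View pics/w4.png

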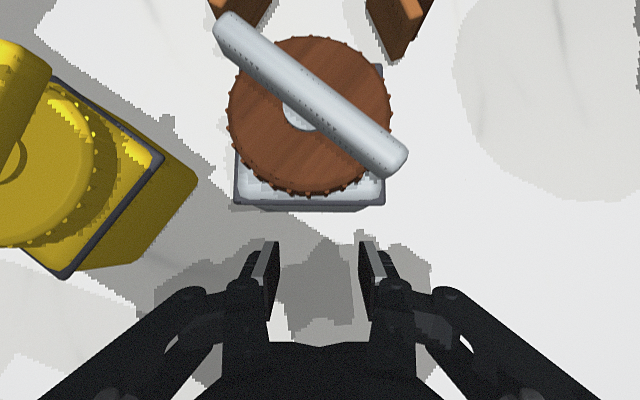

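The gripper is centred about 3 mm to the right of the canister, whose near face sits at row 205. I'll correct height and x, then start the push.

>>> play_rows(
  steps=[
    {"slide": [-0.001, -0.002, 0.004], "rotation": [0, 0, 0], "gripper": 0.5},
    {"slide": [-0.001, -0.003, 0.004], "rotation": [0, 0, 0], "gripper": 0.5},
    {"slide": [-0.001, -0.003, 0.004], "rotation": [0, 0, 0], "gripper": 0.5},
    {"slide": [-0.001, -0.004, 0.002], "rotation": [0, 0, 0], "gripper": 0.5},
    {"slide": [0, -0.004, 0.002], "rotation": [0, 0, 0], "gripper": 0.5},
    {"slide": [0, 0, 0], "rotation": [0, 0, 0], "gripper": 0.5},
  ],
)

```text
t: 4.45
ee_pos: [494.9, -52.3, 56.4]
eef_rot: [0.977, -0.033, 0.014, -0.211]
contact_force: [1.0, -0.5, 0.4]
finger_gap: 42.8
```

```bash
python3 - <<'E'
from h import *
s,M=st()
print("pt",s["ee_pos"]+22*M[:,2]-11*M[:,1])
plan([497,-10,57],tool(-5,25),6)
E
```

```text
t4.45 pos [494.9 -52.3  56.4] F [ 1.  -0.5  0.4] M [-0.22  0.03 -0.02] gap 42.8 q [-0.47  0.29  2.01  0.46  1.06 -0.68]
[[0.997, -0.058, 0.042], [-0.07, -0.909, 0.411], [0.014, -0.413, -0.911]]
pt [496.46063523 -33.29076186  40.91773021]
[-0.0001, -0.0065, 0.0028] [0.1, -0.05, 0.2]
[-0.0002, -0.0065, 0.0028] [0.1, -0.05, 0.2]
[-0.0002, -0.0065, 0.0028] [0.1, -0.05, 0.2]
[-0.0002, -0.0065, 0.0029] [0.1, -0.05, 0.2]
[-0.0002, -0.0065, 0.0029] [0.1, -0.05, 0.2]
[-0.0002, -0.0064, 0.0029] [0.1, -0.05, 0.2]
```

>>> play_rows(
  steps=[
    {"slide": [0, -0.0065, 0.003], "rotation": [0.1, 0, 0.2], "gripper": 0.5},
    {"slide": [0, -0.0065, 0.003], "rotation": [0.1, 0, 0.2], "gripper": 0.5},
    {"slide": [0, -0.0065, 0.003], "rotation": [0.1, 0, 0.2], "gripper": 0.5},
    {"slide": [0, -0.0065, 0.003], "rotation": [0.1, 0, 0.2], "gripper": 0.5},
    {"slide": [0, -0.0065, 0.003], "rotation": [0.1, 0, 0.2], "gripper": 0.5},
    {"slide": [0, -0.0065, 0.003], "rotation": [0.1, 0, 0.2], "gripper": 0.5},
  ],
)

```text
t: 4.95
ee_pos: [501.0, -14.7, 56.3]
eef_rot: [0.977, -0.043, 0.016, -0.209]
contact_force: [-0.0, -4.7, 1.9]
finger_gap: 42.6
```

```bash
python3 - <<'E'
from h import *
s,M=st()
print("pt",s["ee_pos"]+22*M[:,2]-11*M[:,1])
plan([502,35,57],tool(-7,25),7)
c=snapshot("wrist"); cv2.imwrite("pics/w5.png",c["image"][:,:,::-1])
E
```

```text
t4.95 pos [501.  -14.7  56.3] F [-0.  -4.7  1.9] M [-0.85  0.13  0.1 ] gap 42.6 q [-0.4   0.28  2.02  0.48  1.02 -0.6 ]
[[0.996, -0.078, 0.048], [-0.091, -0.909, 0.407], [0.012, -0.409, -0.912]]
pt [502.885655     4.21366312  40.76283326]
[-0.0005, -0.0065, 0.0028] [0.12, 0.01, 0.27]
[-0.0005, -0.0065, 0.0028] [0.12, 0.01, 0.27]
[-0.0006, -0.0065, 0.0028] [0.12, 0.01, 0.27]
[-0.0006, -0.0065, 0.0028] [0.12, 0.01, 0.27]
[-0.0006, -0.0065, 0.0029] [0.12, 0.01, 0.27]
[-0.0007, -0.0065, 0.0029] [0.12, 0.01, 0.27]
[-0.0007, -0.0065, 0.0029] [0.12, 0.01, 0.27]
```

View pics/w5.png

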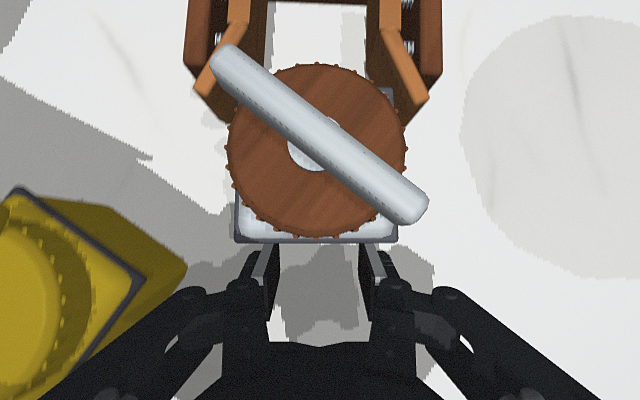

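In contact at about 5 N: the canister is square to the tool (edge at row 242, cols 233-398) and its leading corners lie between the cheek flares. I'll continue.

>>> play_rows(
  steps=[
    {"slide": [-0.001, -0.0065, 0.003], "rotation": [0.1, 0, 0.2], "gripper": 0.5},
    {"slide": [-0.001, -0.0065, 0.003], "rotation": [0.1, 0, 0.2], "gripper": 0.5},
    {"slide": [-0.001, -0.0065, 0.003], "rotation": [0.1, 0, 0.2], "gripper": 0.5},
    {"slide": [-0.001, -0.0065, 0.003], "rotation": [0.1, 0, 0.2], "gripper": 0.5},
    {"slide": [-0.001, -0.0065, 0.003], "rotation": [0.1, 0, 0.2], "gripper": 0.5},
    {"slide": [-0.001, -0.0065, 0.003], "rotation": [0.1, 0, 0.2], "gripper": 0.5},
  ],
)

```text
t: 5.5
ee_pos: [501.6, 27.9, 56.2]
eef_rot: [0.976, -0.054, 0.017, -0.21]
contact_force: [-3.4, -16.0, 7.5]
finger_gap: 42.6
```

```bash
python3 - <<'E'
from h import *
s,M=st()
print("pt",s["ee_pos"]+22*M[:,2]-11*M[:,1])
plan([505,60,57],tool(-7.3,25),6)
E
```

```text
t5.50 pos [501.6  27.9  56.2] F [ -3.4 -16.    7.5] M [-2.04  0.36  0.18] gap 42.6 q [-0.32  0.26  2.05  0.51  0.98 -0.53]
[[0.994, -0.099, 0.055], [-0.113, -0.906, 0.408], [0.01, -0.412, -0.911]]
pt [503.90277005  46.79984285  40.69808452]
[-0.0, -0.005, 0.0021] [0.11, -0.03, 0.16]
[-0.0001, -0.005, 0.0021] [0.11, -0.03, 0.16]
[-0.0001, -0.005, 0.0021] [0.11, -0.03, 0.16]
[-0.0001, -0.005, 0.0021] [0.11, -0.03, 0.16]
[-0.0001, -0.0049, 0.0021] [0.11, -0.03, 0.16]
[-0.0001, -0.0049, 0.0021] [0.11, -0.03, 0.16]
```

>>> play_rows(
  steps=[
    {"slide": [0, -0.0055, 0.0024], "rotation": [0.1, 0, 0.2], "gripper": 0.5},
    {"slide": [0, -0.0055, 0.0024], "rotation": [0.1, 0, 0.2], "gripper": 0.5},
    {"slide": [0, -0.0055, 0.0024], "rotation": [0.1, 0, 0.2], "gripper": 0.5},
    {"slide": [0, -0.0055, 0.0024], "rotation": [0.1, 0, 0.1], "gripper": 0.5},
    {"slide": [0, -0.0055, 0.0024], "rotation": [0.1, 0, 0.1], "gripper": 0.5},
  ],
)

```text
t: 5.92
ee_pos: [504.9, 50.5, 56.5]
eef_rot: [0.977, -0.056, 0.016, -0.203]
contact_force: [-3.4, -12.0, 4.7]
finger_gap: 42.9
```

```bash
python3 - <<'E'
from h import *
s,M=st()
print("pt",s["ee_pos"]+22*M[:,2]-11*M[:,1])
plan([506,75,57],tool(-7.3,25),6)
c=snapshot("wrist"); cv2.imwrite("pics/w6.png",c["image"][:,:,::-1])
E
```

```text
t5.92 pos [504.9  50.5  56.5] F [ -3.4 -12.    4.7] M [-1.58  0.48  0.18] gap 42.9 q [-0.27  0.26  2.05  0.51  0.96 -0.47]
[[0.993, -0.103, 0.055], [-0.116, -0.911, 0.396], [0.009, -0.399, -0.917]]
pt [507.18862764  69.26077057  40.68983786]
[-0.0003, -0.0038, 0.0015] [0.24, -0.04, 0.13]
[-0.0003, -0.0038, 0.0016] [0.24, -0.04, 0.13]
[-0.0003, -0.0038, 0.0016] [0.24, -0.04, 0.13]
[-0.0003, -0.0037, 0.0016] [0.24, -0.04, 0.13]
[-0.0003, -0.0037, 0.0016] [0.24, -0.04, 0.13]
[-0.0003, -0.0037, 0.0016] [0.24, -0.04, 0.13]
```

View pics/w6.png

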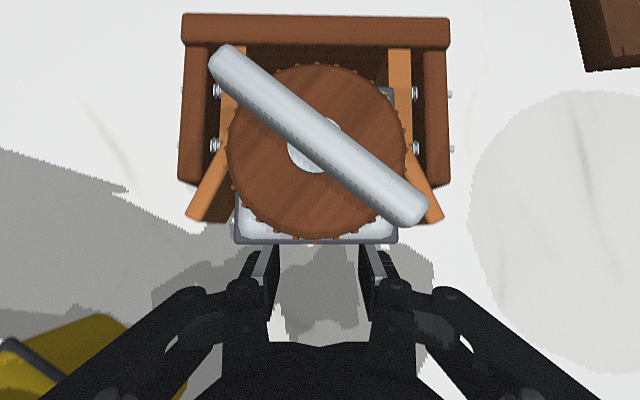

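The canister is between the cheeks and square, with about 25 mm to go to the back beam. I'll keep pushing and watch the force.

>>> play_rows(
  steps=[
    {"slide": [0, -0.005, 0.002], "rotation": [0.1, 0, 0.1], "gripper": 0.5},
    {"slide": [0, -0.005, 0.002], "rotation": [0.1, 0, 0.1], "gripper": 0.5},
    {"slide": [0, -0.005, 0.002], "rotation": [0.1, 0, 0.1], "gripper": 0.5},
    {"slide": [0, -0.005, 0.002], "rotation": [0.1, 0, 0.1], "gripper": 0.5},
  ],
)

```text
t: 6.3
ee_pos: [506.4, 68.0, 56.6]
eef_rot: [0.978, -0.057, 0.016, -0.2]
contact_force: [-2.5, -11.6, 4.6]
finger_gap: 42.9
```

```bash
python3 - <<'E'
from h import *
s,M=st()
print("pt",s["ee_pos"]+22*M[:,2]-11*M[:,1])
plan([507,85,57],tool(-7.3,25),4)
E
```

```text
t6.30 pos [506.4  68.   56.6] F [ -2.5 -11.6   4.6] M [-1.45  0.32  0.01] gap 42.9 q [-0.23  0.25  2.05  0.51  0.94 -0.43]
[[0.993, -0.106, 0.054], [-0.118, -0.913, 0.39], [0.008, -0.394, -0.919]]
pt [508.70059226  86.60770053  40.71330323]
[-0.0003, -0.0039, 0.0016] [0.45, -0.05, 0.16]
[-0.0004, -0.0039, 0.0016] [0.45, -0.05, 0.16]
[-0.0004, -0.0039, 0.0016] [0.45, -0.05, 0.16]
[-0.0004, -0.0039, 0.0017] [0.45, -0.05, 0.16]
```

>>> play_rows(
  steps=[
    {"slide": [0, -0.004, 0.0016], "rotation": [0, 0, 0.1], "gripper": 0.5},
    {"slide": [0, -0.004, 0.0016], "rotation": [0, 0, 0.1], "gripper": 0.5},
    {"slide": [0, -0.004, 0.0016], "rotation": [0, 0, 0], "gripper": 0.5},
  ],
)

```text
t: 6.55
ee_pos: [507.4, 77.5, 56.8]
eef_rot: [0.979, -0.058, 0.016, -0.195]
contact_force: [-3.4, -10.2, 5.1]
finger_gap: 42.9
```

```bash
python3 - <<'E'
from h import *
s,M=st()
print("pt",s["ee_pos"]+22*M[:,2]-11*M[:,1])
c=snapshot("wrist"); cv2.imwrite("pics/w7.png",c["image"][:,:,::-1])
E
```

```text
t6.55 pos [507.4  77.5  56.8] F [ -3.4 -10.2   5.1] M [-1.55  0.34 -0.11] gap 42.9 q [-0.2   0.25  2.05  0.5   0.93 -0.4 ]
[[0.993, -0.107, 0.053], [-0.12, -0.917, 0.381], [0.008, -0.384, -0.923]]
pt [509.75468418  95.91595998  40.68976219]
```

View pics/w7.png

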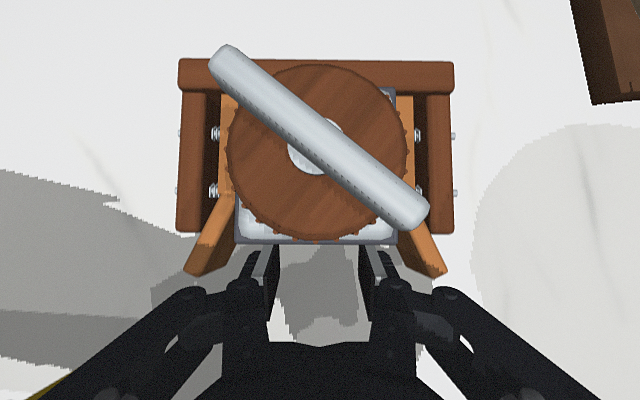

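The canister is nearly home, with about 4 mm left. I'll push gently until the force rises.

>>> play_rows(
  steps=[
    {"slide": [0, -0.004, 0.0016], "rotation": [0, 0, 0], "gripper": 0.5},
    {"slide": [0, -0.004, 0.0016], "rotation": [0, 0, 0], "gripper": 0.5},
  ],
)

```text
t: 6.77
ee_pos: [508.1, 81.8, 56.8]
eef_rot: [0.98, -0.056, 0.016, -0.19]
contact_force: [-12.1, -31.5, 16.5]
finger_gap: 42.9
```

>>> play_rows(
  steps=[
    {"slide": [0, -0.004, 0.0016], "rotation": [0, 0, 0], "gripper": 0.5},
  ],
)

```text
t: 6.85
ee_pos: [508.2, 81.8, 56.9]
eef_rot: [0.981, -0.054, 0.016, -0.185]
contact_force: [-10.3, -26.5, 14.4]
finger_gap: 42.8
```

Force jumped to 31 N and motion stalled at y = 81.8, as predicted for contact with the back beam. Now I'll back off and rise.

>>> play_rows(
  steps=[
    {"slide": [0, 0.006, -0.002], "rotation": [0, 0, 0], "gripper": 0.5},
    {"slide": [0, 0.015, -0.006], "rotation": [0, 0, 0], "gripper": 0.5},
    {"slide": [0, 0.02, -0.008], "rotation": [0, 0, 0], "gripper": 0.5},
    {"slide": [0, 0.015, -0.02], "rotation": [0, 0, 0], "gripper": 0.7},
    {"slide": [0, 0.01, -0.03], "rotation": [0, 0, 0], "gripper": 0.7},
    {"slide": [0, 0, -0.03], "rotation": [0, 0, 0], "gripper": 0.7},
    {"slide": [0, 0, -0.03], "rotation": [0, 0, 0], "gripper": 0.5},
  ],
)

```text
t: 7.43
ee_pos: [482.5, -16.5, 143.8]
eef_rot: [0.979, -0.055, -0.001, -0.196]
contact_force: [1.4, 0.0, -0.6]
finger_gap: 36.1
```

```bash
python3 - <<'E'
from h import *
st();plan([514,50,260],tool(0,0),8)
E
```

```text
t7.43 pos [482.5 -16.5 143.8] F [ 1.4  0.  -0.6] M [-0.26 -0.01  0.  ] gap 36.1 q [-0.4   0.1   2.02  0.4   1.19 -0.47]
[[0.994, -0.108, 0.02], [-0.107, -0.917, 0.384], [-0.023, -0.383, -0.923]]
[0.0027, -0.0136, -0.0101] [-2.83, 0.01, -0.79]
[0.0029, -0.0131, -0.0108] [-2.83, 0.01, -0.79]
[0.003, -0.0125, -0.0114] [-2.83, 0.01, -0.79]
[0.0032, -0.0119, -0.012] [-2.83, 0.01, -0.79]
[0.0034, -0.0112, -0.0126] [-2.83, 0.01, -0.79]
[0.0035, -0.0105, -0.0131] [-2.83, 0.01, -0.79]
[0.0037, -0.0098, -0.0136] [-2.83, 0.01, -0.79]
[0.0038, -0.0091, -0.0141] [-2.83, 0.01, -0.79]
```

```bash
python3 - <<'E'
from h import *
plan([540,107,250],tool(41.7,0),10)
E
```

```text
[0.0041, -0.016, -0.0049] [-2.18, -0.82, -4.75]
[0.0054, -0.0154, -0.0056] [-2.18, -0.82, -4.75]
[0.0065, -0.0147, -0.0063] [-2.18, -0.82, -4.75]
[0.0076, -0.0139, -0.0069] [-2.18, -0.82, -4.75]
[0.0086, -0.0129, -0.0075] [-2.18, -0.82, -4.75]
[0.0095, -0.0119, -0.0081] [-2.18, -0.82, -4.75]
[0.0104, -0.0107, -0.0087] [-2.18, -0.82, -4.75]
[0.0111, -0.0095, -0.0093] [-2.18, -0.82, -4.75]
[0.0117, -0.0082, -0.0098] [-2.18, -0.82, -4.75]
[0.0121, -0.0068, -0.0102] [-2.18, -0.82, -4.75]
```

>>> play_rows(
  steps=[
    {"slide": [0, -0.008, -0.03], "rotation": [-2.2, -0.8, -4.7], "gripper": 0.5},
    {"slide": [0, -0.008, -0.03], "rotation": [-2.2, -0.8, -4.7], "gripper": 0.5},
    {"slide": [0.006, -0.015, -0.01], "rotation": [-2.2, -0.8, -4.7], "gripper": 0.5},
    {"slide": [0.008, -0.014, -0.007], "rotation": [-2.2, -0.8, -4.7], "gripper": 0.5},
    {"slide": [0.009, -0.013, -0.007], "rotation": [-2.2, -0.8, -4.7], "gripper": 0.5},
    {"slide": [0.01, -0.012, -0.007], "rotation": [-2.2, -0.8, -4.7], "gripper": 0.5},
    {"slide": [0.01, -0.011, -0.007], "rotation": [-2.2, -0.8, -4.7], "gripper": 0.5},
    {"slide": [0.011, -0.01, -0.007], "rotation": [-2.2, -0.8, -4.7], "gripper": 0.5},
  ],
)

```text
t: 8.1
ee_pos: [511.5, 60.7, 274.2]
eef_rot: [0.958, 0.284, -0.003, -0.044]
contact_force: [-0.0, -0.2, -1.2]
finger_gap: 42.6
```

```bash
python3 - <<'E'
from h import *
st();plan([540,107,250],tool(41.7,0),4)
E
```

```text
t8.10 pos [511.5  60.7 274.2] F [-0.  -0.2 -1.2] M [-0.06 -0.04  0.01] gap 42.6 q [-0.06 -0.02  1.83  0.08  1.37 -0.66]
[[0.839, 0.543, -0.031], [0.544, -0.835, 0.083], [0.02, -0.087, -0.996]]
[0.0121, -0.0053, 0.0068] [-1.22, -0.38, -2.18]
[0.0124, -0.005, 0.0066] [-1.22, -0.38, -2.18]
[0.0126, -0.0046, 0.0064] [-1.22, -0.38, -2.18]
[0.0128, -0.0043, 0.0062] [-1.22, -0.38, -2.18]
```

>>> play_rows(
  steps=[
    {"slide": [0.01, -0.005, 0.006], "rotation": [-1.2, -0.4, -2.1], "gripper": 0.5},
    {"slide": [0.011, -0.005, 0.006], "rotation": [-1.2, -0.4, -2.1], "gripper": 0.5},
    {"slide": [0.011, -0.005, 0.006], "rotation": [-1.2, -0.4, -2.1], "gripper": 0.5},
    {"slide": [0.011, -0.004, 0.006], "rotation": [-1.2, -0.4, -2.1], "gripper": 0.5},
    {"slide": [0, 0, 0], "rotation": [0, 0, 0], "gripper": 0.5},
    {"slide": [0, 0, 0], "rotation": [0, 0, 0], "gripper": 0.5},
  ],
)

```text
t: 8.6
ee_pos: [528.6, 118.8, 250.4]
eef_rot: [0.932, 0.363, -0.004, -0.007]
contact_force: [-0.1, -0.8, -0.9]
finger_gap: 42.7
```

```bash
python3 - <<'E'
from h import *
import pickle
st();c=snapshot("wrist"); cv2.imwrite("pics/w8.png",c["image"][:,:,::-1]); pickle.dump(c,open("w8.pkl","wb"));st()
E
```

```text
t8.60 pos [528.6 118.8 250.4] F [-0.1 -0.8 -0.9] M [ 0.02  0.04 -0.01] gap 42.7 q [ 0.09  0.05  1.81  0.01  1.3  -0.66]
[[0.736, 0.677, -0.013], [0.677, -0.736, 0.01], [-0.003, -0.016, -1.0]]
t8.65 pos [528.4 118.6 250.1] F [-0.2  0.6 -0.3] M [-0.  0.  0.] gap 42.8 q [ 0.09  0.05  1.81  0.01  1.3  -0.66]
[[0.737, 0.676, -0.014], [0.676, -0.737, 0.01], [-0.003, -0.017, -1.0]]
```

View pics/w8.png

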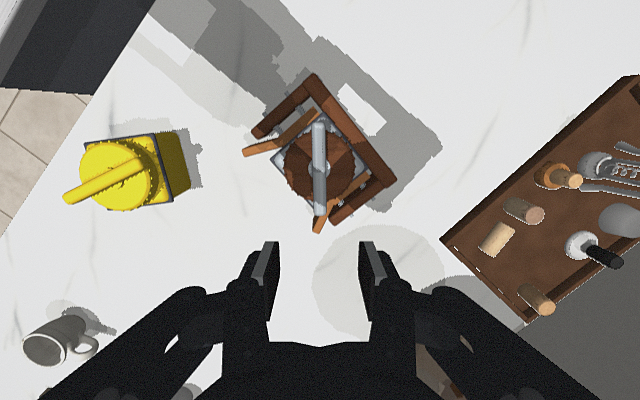

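The bar runs vertically at col ~319, rows 120-205, and the canister is seated in the grip. I'll zoom in to measure it.

```bash
python3 - <<'E'
import cv2
a=cv2.imread("pics/w8.png")[65:240,235:405]; cv2.imwrite("pics/w8a.png",cv2.resize(a,None,fx=3.4,fy=3.4,interpolation=cv2.INTER_CUBIC))
a=cv2.imread("pics/w8.png")[110:215,270:375]; cv2.imwrite("pics/w8b.png",cv2.resize(a,None,fx=5.5,fy=5.5,interpolation=cv2.INTER_CUBIC))
E
```

```text
(no output)
```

View pics/w8a.png

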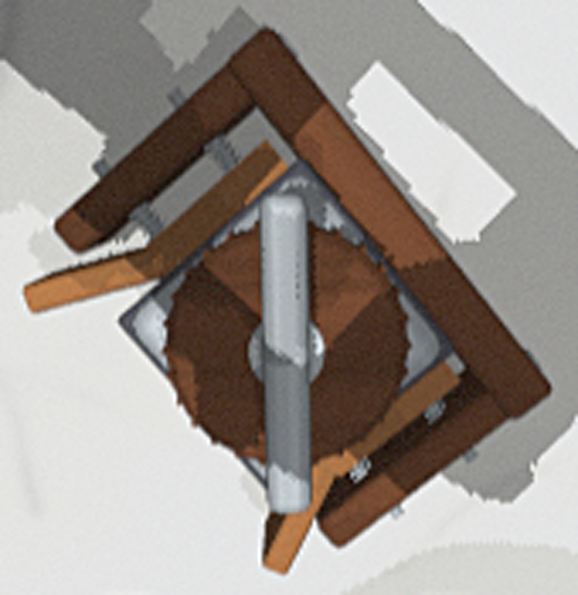

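View pics/w8b.png

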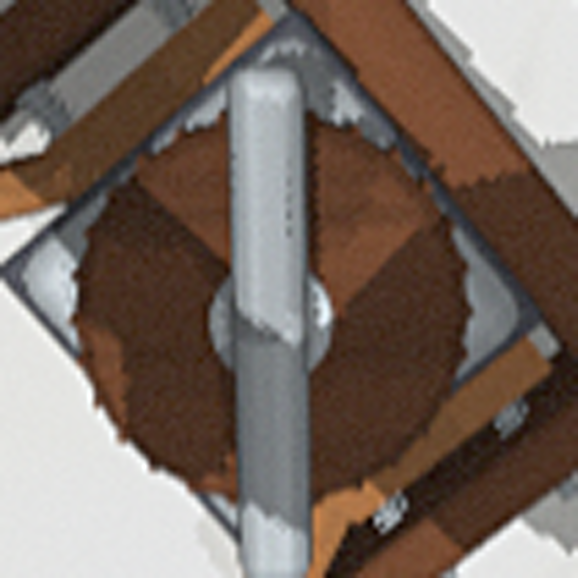

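```bash
python3 - <<'E'
from h import *
import pickle
s=pickle.load(open("w8.pkl","rb"))
a=lambda u,v,h:onz(s,235+u/3.4,65+v/3.4,h)[:2]
e=[a(285,198,106),a(289,512,106)];print("bar",np.round(e,1),"mid",(e[0]+e[1])/2,"ang",np.degrees(np.arctan2(*(e[1]-e[0])[::-1])),np.linalg.norm(e[1]-e[0]))
C=[a(*p,66) for p in [(300,160),(120,320),(452,365)]]
print("can",np.round(C,1).tolist(),"centre",(C[1]+C[2])/2)
d=C[0]-C[2];print(np.degrees(np.arctan2(*d[::-1]))-90);d=C[0]-C[1];print(np.degrees(np.arctan2(*d[::-1])))
d=[a(265,28,50),a(550,388,50)];v=d[0]-d[1];print("beam",np.round(d,1),np.degrees(np.arctan2(*v[::-1]))-90)
g=np.array([514,136.9]);th=np.radians(82.75);Rm=np.array([[np.cos(th),-np.sin(th)],[np.sin(th),np.cos(th)]])
print("can in grip",Rm.T@((C[1]+C[2])/2-g),"barmid",Rm.T@((e[0]+e[1])/2-g))
plan([514,137,135],tool(41.5,0),8)
E
```

```text
bar [[483.2 168.3]
 [543.  104.8]] mid [513.11756083 136.52408889] ang -46.72968141353626 87.22021131173422
can [[479.9, 178.4], [471.0, 105.4], [557.4, 165.4]] centre [514.19225721 135.39309575]
80.41484356337534
83.01587161960151
beam [[446.2 199.6]
 [591.3 181.5]] 82.90542044820509
can in grip [-1.47059382 -0.38088986] barmid [-0.4842686   0.82794443]
[0.0003, -0.0027, 0.0144] [-0.12, 0.02, 0.13]
[0.0003, -0.0027, 0.0144] [-0.12, 0.02, 0.13]
[0.0003, -0.0027, 0.0144] [-0.12, 0.02, 0.13]
[0.0002, -0.0028, 0.0144] [-0.12, 0.02, 0.13]
[0.0002, -0.0028, 0.0144] [-0.12, 0.02, 0.13]
[0.0002, -0.0028, 0.0144] [-0.12, 0.02, 0.13]
[0.0002, -0.0029, 0.0144] [-0.12, 0.02, 0.13]
[0.0002, -0.0029, 0.0144] [-0.12, 0.02, 0.13]
```

```bash
python3 - <<'E'
from h import *
import pickle
s=pickle.load(open("w8.pkl","rb")); p=np.array([528.5,118.7,250.2]);M=np.array([[0.736,0.677,-0.013],[0.677,-0.736,0.010],[-0.003,-0.016,-1.0]])
T=M.T@s["pose"][:3,:3];o=M.T@(s["pose"][:3,3]-p);print("cam in tool",o.round(1))
for (u,v),x in [((279,241),-21.4),((359,241),21.4),((233,252),-42.6),((404,252),42.6)]:
    d=T@np.array([(u-s["cx"])/s["fx"],(v-s["cy"])/s["fy"],1]);k=(x-o[0])/d[0];print((o+k*d).round(1))
E
```

```text
cam in tool [ 1.00e-01 -7.73e+01 -1.21e+02]
[-21.4  -8.4  22.9]
[ 21.4 -10.9  17.4]
[-42.6  -9.    9.3]
[42.6 -9.2  8.3]
```

By image the tips are about 20 mm ahead of the TCP at this opening, so shut is about 22 mm. I'll descend over the bar.

>>> play_rows(
  steps=[
    {"slide": [0, -0.003, 0.014], "rotation": [0, 0, -0.1], "gripper": 0.5},
    {"slide": [0, -0.003, 0.014], "rotation": [0, 0, -0.1], "gripper": 0.5},
    {"slide": [0, -0.003, 0.014], "rotation": [0, 0, -0.1], "gripper": 0.5},
    {"slide": [0, -0.003, 0.014], "rotation": [0, 0, -0.1], "gripper": 0.5},
    {"slide": [0, -0.003, 0.014], "rotation": [0, 0, 0], "gripper": 0.5},
    {"slide": [0, -0.003, 0.014], "rotation": [0, 0, 0], "gripper": 0.5},
    {"slide": [0, -0.003, 0.014], "rotation": [0, 0, 0], "gripper": 0.5},
    {"slide": [0, 0, 0], "rotation": [0, 0, 0], "gripper": 0.5},
  ],
)

```text
t: 9.32
ee_pos: [506.9, 132.2, 144.0]
eef_rot: [0.933, 0.36, -0.007, -0.011]
contact_force: [-0.5, -0.1, -0.3]
finger_gap: 42.4
```

```bash
python3 - <<'E'
from h import *
st();plan([513.7,136.8,114],tool(43,0),5);c=snapshot("wrist"); cv2.imwrite("pics/w9.png",c["image"][:,:,::-1])
E
```

```text
t9.32 pos [506.9 132.2 144. ] F [-0.5 -0.1 -0.3] M [ 0.03  0.01 -0.01] gap 42.4 q [ 0.11  0.14  1.93  0.02  1.1  -0.63]
[[0.741, 0.672, -0.021], [0.672, -0.741, 0.015], [-0.006, -0.025, -1.0]]
[0.0017, 0.0004, 0.006] [-0.28, 0.06, -0.16]
[0.0016, 0.0004, 0.006] [-0.28, 0.06, -0.16]
[0.0016, 0.0003, 0.006] [-0.28, 0.06, -0.16]
[0.0016, 0.0003, 0.006] [-0.28, 0.06, -0.16]
[0.0016, 0.0003, 0.006] [-0.28, 0.06, -0.16]
```

View pics/w9.png

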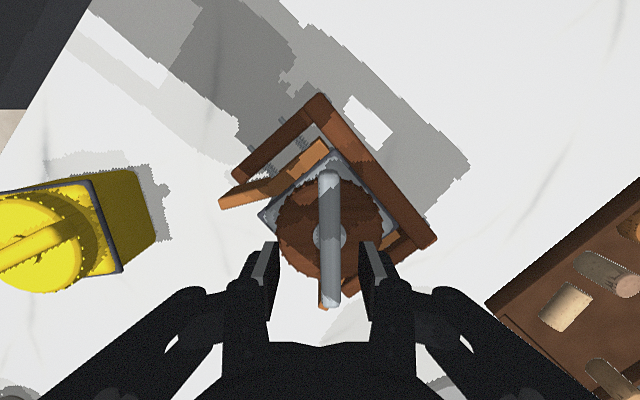

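The bar sits at col 328, about 8 mm towards tool +x, which agrees with the plan. I'll descend the rest of the way.

>>> play_rows(
  steps=[
    {"slide": [0.002, 0, 0.003], "rotation": [-0.3, 0, -0.2], "gripper": 0.5},
    {"slide": [0.002, 0, 0.003], "rotation": [-0.3, 0, -0.2], "gripper": 0.5},
    {"slide": [0.002, 0, 0.006], "rotation": [-0.3, 0, -0.2], "gripper": 0.5},
    {"slide": [0.0015, 0, 0.006], "rotation": [-0.3, 0, -0.2], "gripper": 0.5},
    {"slide": [0.0015, 0, 0.006], "rotation": [-0.3, 0, -0.2], "gripper": 0.5},
    {"slide": [0, 0, 0], "rotation": [0, 0, 0], "gripper": 0.5},
  ],
)

```text
t: 9.87
ee_pos: [517.9, 137.8, 122.6]
eef_rot: [0.93, 0.367, 0.002, 0.004]
contact_force: [-0.5, -0.3, 0.1]
finger_gap: 43.1
```

```bash
python3 - <<'E'
from h import *
st();plan([513.7,136.8,114],tool(43,0),2)
E
```

```text
t9.87 pos [517.9 137.8 122.6] F [-0.5 -0.3  0.1] M [ 0.02  0.03 -0.01] gap 43.1 q [ 0.13  0.18  1.93 -0.01  1.03 -0.62]
[[0.73, 0.683, 0.007], [0.684, -0.73, -0.005], [0.002, 0.009, -1.0]]
[-0.0019, -0.0011, 0.0043] [0.26, -0.05, 0.06]
[-0.0019, -0.0011, 0.0043] [0.26, -0.05, 0.06]
```

>>> play_rows(
  steps=[
    {"slide": [-0.002, -0.001, 0.004], "rotation": [0.2, 0, 0], "gripper": 0.5},
    {"slide": [-0.002, -0.001, 0.004], "rotation": [0.2, 0, 0], "gripper": 0.6},
    {"slide": [0, 0, 0], "rotation": [0, 0, 0], "gripper": 0.65},
    {"slide": [0, 0, 0], "rotation": [0, 0, 0], "gripper": 0.65},
  ],
)

```text
t: 10.2
ee_pos: [513.5, 136.8, 113.7]
eef_rot: [0.93, 0.368, 0.001, 0.0]
contact_force: [1.3, 0.3, 0.3]
finger_gap: 29.8
```

```bash
python3 - <<'E'
from h import *
st();plan([513.7,136.8,114],tool(43,0),2);c=snapshot("wrist"); cv2.imwrite("pics/w10.png",cv2.resize(c["image"][170:330,240:400,::-1],None,fx=3.5,fy=3.5,interpolation=cv2.INTER_CUBIC))
E
```

```text
t10.20 pos [513.5 136.8 113.7] F [1.3 0.3 0.3] M [-0.01  0.   -0.01] gap 29.8 q [ 0.13  0.19  1.94 -0.    1.02 -0.63]
[[0.729, 0.684, 0.002], [0.684, -0.729, 0.0], [0.002, 0.001, -1.0]]
[0.0001, 0.0001, -0.0002] [0.04, -0.05, 0.08]
[0.0001, 0.0001, -0.0002] [0.04, -0.05, 0.08]
```

View pics/w10.png

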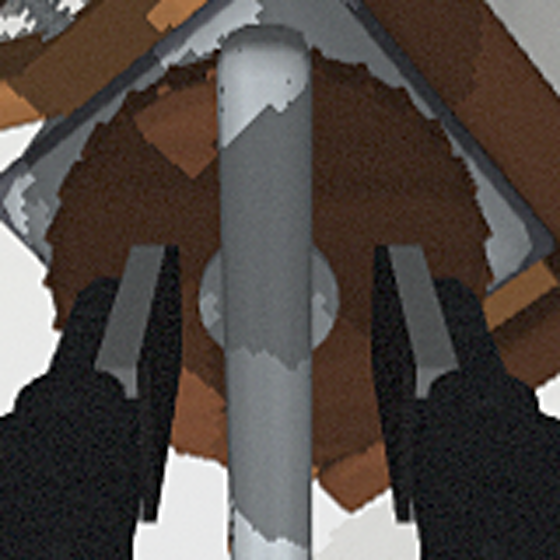

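The bar lies between the pads, about 1 mm left of their mid-line. I'll close gently on it.

>>> play_rows(
  steps=[
    {"slide": [-0.001, 0, 0], "rotation": [0, 0, 0.2], "gripper": 0.9},
    {"slide": [0, 0, 0], "rotation": [0, 0, 0], "gripper": 0.9},
    {"slide": [0, 0, 0], "rotation": [0, 0, 0], "gripper": 0.9},
    {"slide": [0, 0, 0], "rotation": [0, 0, 0], "gripper": 0.9},
    {"slide": [0, 0, 0], "rotation": [0, 0, 0], "gripper": 0.9},
  ],
  force=30,
)

```text
t: 10.67
ee_pos: [512.6, 135.9, 113.9]
eef_rot: [0.931, 0.366, 0.001, 0.0]
contact_force: [0.5, -0.6, -0.8]
finger_gap: 11.9
```

```bash
python3 - <<'E'
from h import *
s,M=st();print(np.degrees(np.arctan2(M[1,0],M[0,0])))
E
```

```text
t10.67 pos [512.6 135.9 113.9] F [ 0.5 -0.6 -0.8] M [0.01 0.03 0.08] gap 11.9 q [ 0.13  0.18  1.94 -0.    1.02 -0.62]
[[0.732, 0.682, 0.002], [0.682, -0.732, 0.0], [0.002, 0.001, -1.0]]
42.97290303237869
```

Bar gripped (gap 11.9). Now I'll turn clockwise, which is tool +z.

>>> play_rows(
  steps=[
    {"slide": [0, 0, 0], "rotation": [0, 0, 5], "gripper": 0.9},
    {"slide": [0, 0, 0], "rotation": [0, 0, 5], "gripper": 0.9},
    {"slide": [0, 0, 0], "rotation": [0, 0, 5], "gripper": 0.9},
    {"slide": [0, 0, 0], "rotation": [0, 0, 5], "gripper": 0.9},
    {"slide": [0, 0, 0], "rotation": [0, 0, 5], "gripper": 0.9},
  ],
)

```text
t: 11.08
ee_pos: [512.9, 136.1, 113.5]
eef_rot: [0.989, 0.148, 0.002, 0.0]
contact_force: [-0.2, 0.8, -1.6]
finger_gap: 12.2
```

```bash
cat > y.py <<'E'
from h import *
s,M=st();a=np.degrees(np.arctan2(M[1,0],M[0,0]));print("yaw",a)
plan([513.5,136.5,113.5],tool(a,0),1)
E
python3 y.py
```

```text
t11.08 pos [512.9 136.1 113.5] F [-0.2  0.8 -1.6] M [ 0.06 -0.05  0.12] gap 12.2 q [ 0.13  0.18  1.94 -0.    1.01 -0.17]
[[0.956, 0.292, 0.004], [0.292, -0.956, 0.0], [0.003, 0.001, -1.0]]
yaw 16.985507389985
[0.0007, -0.0002, 0.0] [0.05, -0.2, -0.0]
```

Torque is 0.12 N m, matching the even drag, and side forces are near zero. I'll carry on.

>>> play_rows(
  steps=[
    {"slide": [0, 0, 0], "rotation": [0, 0, 5], "gripper": 0.9},
    {"slide": [0, 0, 0], "rotation": [0, 0, 5], "gripper": 0.9},
    {"slide": [0, 0, 0], "rotation": [0, 0, 5], "gripper": 0.9},
    {"slide": [0, 0, 0], "rotation": [0, 0, 5], "gripper": 0.9},
    {"slide": [0, 0, 0], "rotation": [0, 0, 5], "gripper": 0.9},
    {"slide": [0, 0, 0], "rotation": [0, 0, 5], "gripper": 0.9},
    {"slide": [0, 0, 0], "rotation": [0, 0, 5], "gripper": 0.9},
    {"slide": [0, 0, 0], "rotation": [0, 0, 5], "gripper": 0.9},
  ],
)

```text
t: 11.75
ee_pos: [513.5, 136.1, 113.1]
eef_rot: [0.976, -0.216, 0.003, -0.0]
contact_force: [0.3, -0.6, -1.4]
finger_gap: 11.7
```

```bash
python3 y.py
```

```text
t11.75 pos [513.5 136.1 113.1] F [ 0.3 -0.6 -1.4] M [ 0.01 -0.09  0.05] gap 11.7 q [ 0.13  0.18  1.94 -0.    1.01  0.56]
[[0.907, -0.421, 0.005], [-0.421, -0.907, -0.001], [0.005, -0.002, -1.0]]
yaw -24.907514202715046
[-0.0002, -0.0004, -0.0004] [-0.09, -0.3, 0.0]
```

>>> play_rows(
  steps=[
    {"slide": [0, 0, 0], "rotation": [0, -0.2, 5], "gripper": 0.9},
    {"slide": [0, 0, 0], "rotation": [0, 0, 5], "gripper": 0.9},
    {"slide": [0, 0, 0], "rotation": [0, 0, 5], "gripper": 0.9},
    {"slide": [0, 0, 0], "rotation": [0, 0, 5], "gripper": 0.9},
    {"slide": [0, 0, 0], "rotation": [0, 0, 5], "gripper": 0.9},
    {"slide": [0, 0, 0], "rotation": [0, 0, 5], "gripper": 0.9},
    {"slide": [0, 0, 0], "rotation": [0, 0, 5], "gripper": 0.9},
  ],
)

```text
t: 12.33
ee_pos: [514.0, 135.7, 112.6]
eef_rot: [0.859, -0.512, 0.002, -0.001]
contact_force: [0.3, -0.8, -0.7]
finger_gap: 12.0
```

```bash
python3 y.py
```

```text
t12.33 pos [514.  135.7 112.6] F [ 0.3 -0.8 -0.7] M [ 0.   -0.03  0.1 ] gap 12.0 q [ 0.13  0.19  1.94 -0.    1.01  1.2 ]
[[0.476, -0.879, 0.003], [-0.879, -0.476, -0.001], [0.002, -0.003, -1.0]]
yaw -61.55164078299889
[-0.0009, 0.0, -0.0009] [-0.16, -0.13, 0.0]
```

The estimate puts lid θ at about -0.3. I'll slow down and feel the torque.

>>> play_rows(
  steps=[
    {"slide": [0, 0, 0], "rotation": [0, 0, 4], "gripper": 0.9},
    {"slide": [0, 0, 0], "rotation": [0, 0, 4], "gripper": 0.9},
    {"slide": [0, 0, 0], "rotation": [0, 0, 4], "gripper": 0.9},
    {"slide": [0, 0, 0], "rotation": [0, 0, 3], "gripper": 0.9},
  ],
)

```text
t: 12.67
ee_pos: [514.1, 135.5, 112.4]
eef_rot: [0.781, -0.625, 0.002, -0.001]
contact_force: [0.5, 0.7, -1.9]
finger_gap: 12.1
```

```bash
python3 y.py
```

```text
t12.67 pos [514.1 135.5 112.4] F [ 0.5  0.7 -1.9] M [0.09 0.04 0.13] gap 12.1 q [ 0.13  0.19  1.94 -0.    1.01  1.48]
[[0.22, -0.976, 0.004], [-0.976, -0.22, -0.002], [0.002, -0.003, -1.0]]
yaw -77.31752540268228
[-0.0011, 0.0003, -0.0011] [-0.19, -0.13, 0.0]
```

>>> play_rows(
  steps=[
    {"slide": [0, 0, 0], "rotation": [0, 0, 3], "gripper": 0.9},
    {"slide": [0, 0, 0], "rotation": [0, 0, 3], "gripper": 0.9},
  ],
)

```text
t: 12.83
ee_pos: [514.1, 135.4, 112.3]
eef_rot: [0.746, -0.666, 0.002, -0.001]
contact_force: [0.2, 0.2, 0.1]
finger_gap: 12.1
```

```bash
python3 y.py
```

```text
t12.83 pos [514.1 135.4 112.3] F [0.2 0.2 0.1] M [-0.03  0.03  0.15] gap 12.1 q [ 0.13  0.19  1.94 -0.    1.01  1.59]
[[0.112, -0.994, 0.004], [-0.994, -0.112, -0.002], [0.002, -0.003, -1.0]]
yaw -83.58689190574239
[-0.0012, 0.0004, -0.0012] [-0.2, -0.13, 0.0]
```

>>> play_rows(
  steps=[
    {"slide": [0, 0, 0], "rotation": [0, 0, 3], "gripper": 0.9},
    {"slide": [0, 0, 0], "rotation": [0, 0, 3], "gripper": 0.9},
  ],
)

```text
t: 13.0
ee_pos: [514.0, 135.3, 112.3]
eef_rot: [0.708, -0.706, 0.002, -0.0]
contact_force: [-0.1, 0.1, -1.4]
finger_gap: 11.9
```

```bash
python3 y.py
```

```text
t13.00 pos [514.  135.3 112.3] F [-0.1  0.1 -1.4] M [0.03 0.07 0.18] gap 11.9 q [ 0.13  0.19  1.94 -0.    1.01  1.7 ]
[[0.003, -1.0, 0.004], [-1.0, -0.003, -0.002], [0.002, -0.004, -1.0]]
yaw -89.81729480746284
[-0.0012, 0.0005, -0.0012] [-0.2, -0.14, 0.0]
```

>>> play_rows(
  steps=[
    {"slide": [0, 0, 0], "rotation": [0, 0, 3], "gripper": 0.9},
    {"slide": [0, 0, 0], "rotation": [0, 0, 1], "gripper": 0.9},
  ],
)

```text
t: 13.17
ee_pos: [514.0, 135.2, 112.2]
eef_rot: [-0.682, 0.731, -0.002, 0.0]
contact_force: [0.6, 0.0, -0.5]
finger_gap: 12.2
```

```bash
python3 y.py
```

```text
t13.17 pos [514.  135.2 112.2] F [ 0.6  0.  -0.5] M [ 0.08 -0.01  0.22] gap 12.2 q [ 0.13  0.19  1.94 -0.    1.01  1.77]
[[-0.07, -0.998, 0.004], [-0.998, 0.069, -0.003], [0.003, -0.004, -1.0]]
yaw -93.98551860867946
[-0.0012, 0.0006, -0.0013] [-0.22, -0.15, 0.0]
```

>>> play_rows(
  steps=[
    {"slide": [0, 0, 0], "rotation": [0, 0, 0], "gripper": 0.9},
  ],
)

```text
t: 13.25
ee_pos: [514.0, 135.2, 112.2]
eef_rot: [-0.682, 0.731, -0.002, 0.0]
contact_force: [-0.4, 0.7, -1.1]
finger_gap: 12.2
```

```bash
python3 y.py
```

```text
t13.25 pos [514.  135.2 112.2] F [-0.4  0.7 -1.1] M [0.03 0.01 0.18] gap 12.2 q [ 0.13  0.19  1.94 -0.    1.01  1.77]
[[-0.069, -0.998, 0.004], [-0.998, 0.069, -0.003], [0.003, -0.004, -1.0]]
yaw -93.95037524962964
[-0.0012, 0.0006, -0.0013] [-0.22, -0.16, 0.0]
```

>>> play_rows(
  steps=[
    {"slide": [0, 0, 0], "rotation": [0, 0, 2], "gripper": 0.9},
    {"slide": [0, 0, 0], "rotation": [0, 0, 2], "gripper": 0.9},
  ],
)

```text
t: 13.42
ee_pos: [514.0, 135.2, 112.2]
eef_rot: [-0.657, 0.754, -0.002, 0.0]
contact_force: [-0.2, 1.2, -1.6]
finger_gap: 12.0
```

```bash
python3 y.py; python3 - <<'E'
from h import *
m=[]
for i in range(8):
    m.append(read_state()["wrist_torque"][2]); snapshot("top")
print(np.round(m,3),np.mean(m))
E
```

```text
t13.42 pos [514.  135.2 112.2] F [-0.2  1.2 -1.6] M [ 0.06 -0.03  0.28] gap 12.0 q [ 0.13  0.19  1.94 -0.    1.01  1.84]
[[-0.137, -0.991, 0.004], [-0.991, 0.137, -0.003], [0.003, -0.004, -1.0]]
yaw -97.8873187604682
[-0.0012, 0.0007, -0.0013] [-0.23, -0.16, 0.0]
[0.284 0.208 0.158 0.146 0.15  0.146 0.193 0.194] 0.1849057843086614
```

Torque rose to about 0.28 N m while turning, and geometry gives θ of about 0.3, so it is snug and well below 0.55. I'll release and lift.

>>> play_rows(
  steps=[
    {"slide": [0, 0, 0], "rotation": [0, 0, 0], "gripper": 0.6},
    {"slide": [0, 0, 0], "rotation": [0, 0, 0], "gripper": 0.6},
    {"slide": [0, 0, 0], "rotation": [0, 0, 0], "gripper": 0.6},
    {"slide": [0, 0, -0.01], "rotation": [0, 0, 0], "gripper": 0.6},
    {"slide": [0, 0, -0.02], "rotation": [0, 0, 0], "gripper": 0.5},
    {"slide": [0, 0, -0.03], "rotation": [0, 0, 0], "gripper": 0.5},
    {"slide": [0, 0, -0.03], "rotation": [0, 0, 0], "gripper": 0.5},
    {"slide": [0, 0.02, -0.02], "rotation": [0, 0, 0], "gripper": 0.5},
  ],
)

```text
t: 14.48
ee_pos: [492.1, 137.4, 223.5]
eef_rot: [-0.656, 0.755, 0.001, -0.004]
contact_force: [0.7, 0.0, 0.5]
finger_gap: 42.8
```

>>> play_rows(
  steps=[
    {"slide": [0, 0.025, -0.02], "rotation": [0, 0, 0], "gripper": 0.5},
    {"slide": [0, 0.02, 0], "rotation": [0, 0, 0], "gripper": 0.5},
    {"slide": [0, 0, 0], "rotation": [0, 0, 0], "gripper": 0.5},
    {"slide": [0, 0, 0], "rotation": [0, 0, 0], "gripper": 0.5},
  ],
)

```text
t: 14.82
ee_pos: [449.2, 145.0, 256.2]
eef_rot: [-0.656, 0.755, -0.004, 0.004]
contact_force: [-0.2, 0.1, 0.4]
finger_gap: 42.8
```

```bash
python3 - <<'E'
from h import *
import pickle
st();c=snapshot("wrist"); cv2.imwrite("pics/w11.png",c["image"][:,:,::-1]); pickle.dump(c,open("w11.pkl","wb"));st()
c=snapshot("top"); cv2.imwrite("pics/t11.png",c["image"][:,:,::-1])
E
```

```text
t14.82 pos [449.2 145.  256.2] F [-0.2  0.1  0.4] M [ 0.03 -0.   -0.02] gap 42.8 q [ 0.16 -0.13  1.97 -0.    1.29  1.88]
[[-0.14, -0.99, 0.011], [-0.99, 0.14, -0.0], [-0.001, -0.011, -1.0]]
t14.87 pos [449.  145.  255.8] F [-0.2  0.2  0.6] M [0.05 0.04 0.02] gap 42.6 q [ 0.16 -0.13  1.97 -0.    1.29  1.88]
[[-0.14, -0.99, 0.01], [-0.99, 0.14, -0.0], [-0.001, -0.009, -1.0]]
```

View pics/w11.png

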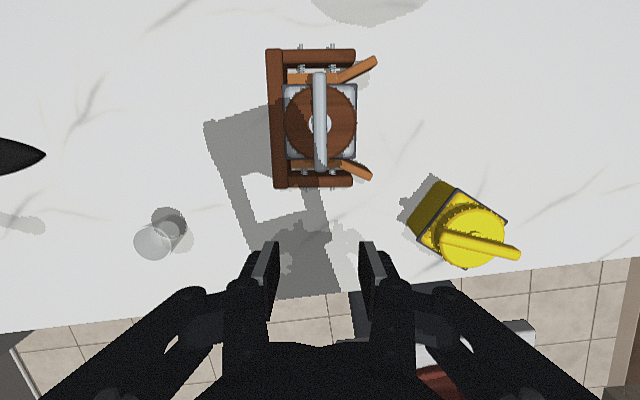

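View pics/t11.png

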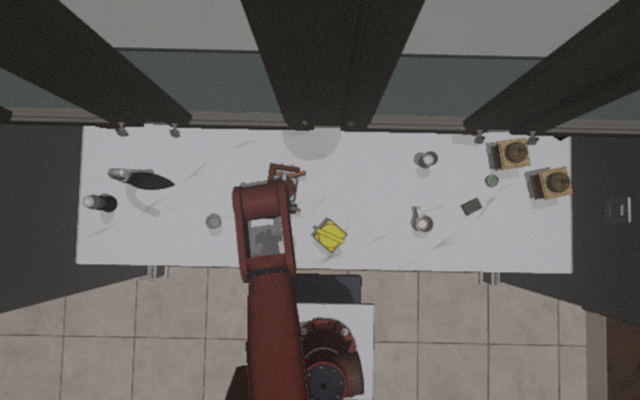

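Canister seated in the grip (283-357, 82-160), bar across it at col 320, and all bystanders unmoved in the top view. A last measurement of the bar angle and seating:

```bash
python3 - <<'E'
import cv2
a=cv2.imread("pics/w11.png")[40:195,255:385]; cv2.imwrite("pics/w11a.png",cv2.resize(a,None,fx=3.8,fy=3.8,interpolation=cv2.INTER_CUBIC))
E
```

```text
(no output)
```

View pics/w11a.png

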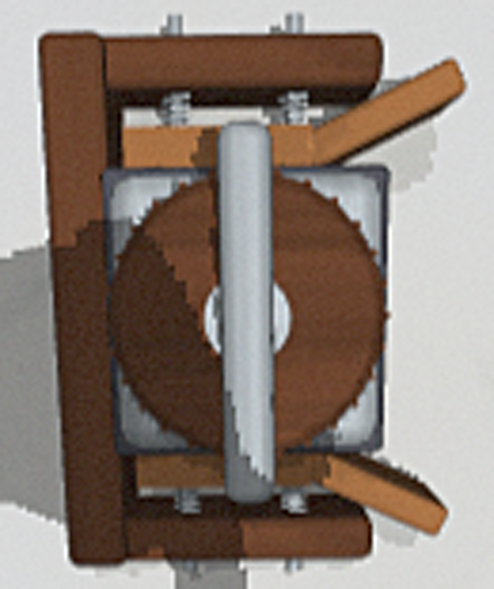

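```bash
python3 - <<'E'
from h import *
import pickle
s=pickle.load(open("w11.pkl","rb"))
a=lambda u,v,h:onz(s,255+u/3.8,40+v/3.8,h)[:2]
an=lambda d:np.degrees(np.arctan2(d[1],d[0]))
e=[a(244,123,105),a(249,500,105)];print("bar ang",an(e[1]-e[0]),an(e[0]-e[1]),"mid",(e[0]+e[1])/2)
C=[a(*p,66) for p in [(104,170),(388,168),(381,453),(115,455)]]
print("can",np.round(C,1).tolist(),"centre",np.mean(C,0))
for i in range(4): print(an(C[(i+1)%4]-C[i]))
B=[a(103,38,50),a(127,560,50)];print("beam inner",np.round(B,1).tolist(),an(B[1]-B[0]));B=[a(40,38,50),a(75,562,50)];print("outer",an(B[1]-B[0]))
T=[a(*p,50) for p in[(103,38),(127,560)]]
g=np.array([514,136.9]);th=np.radians(82.75);Rm=np.array([[np.cos(th),-np.sin(th)],[np.sin(th),np.cos(th)]])
print("can corners in grip",[(Rm.T@(c-g)).round(1).tolist() for c in C],"beam",[(Rm.T@(c-g)).round(1).tolist() for c in T])
E
```

```text
bar ang 172.73571752803093 -7.264282471969067 mid [512.24036421 135.94736076]
can [[554.3, 168.0], [544.1, 93.6], [469.2, 103.4], [479.3, 178.3]] centre [511.74135298 135.83416765]
-97.75948810726561
172.55831485676754
82.32679276058634
-7.8131629655132935
beam inner [[588.6, 164.1], [444.7, 182.5]] 172.71583463754743
outer 173.0922637985014
can corners in grip [[36.0, -36.0], [-39.2, -35.4], [-38.9, 40.2], [36.7, 39.6]] beam [[36.4, -70.6], [36.5, 74.5]]
```

```bash
python3 -c "
from rig import *
print(hand_in())"
```

```text
the job is handed in; nothing more can be done
None
```

The steel canister is seated in the jar grip and its lid is turned snug. I handed the job in with the gripper open and clear, at about 15 s of the 61 s limit; the hand-in gives no verdict.

- **Push:** I slid the canister in standing, pressing its face about 40 mm above the worktop. Resistance was 10–16 N until the force jumped to about 32 N sideways and it stopped at the back beam.
- **Lid:** I gripped the bar and turned it clockwise about 141°. Torque held near the even drag, around 0.1 N m, then climbed to 0.28 N m at about 0.3 rad. Holding still before release, it eased to 0.15–0.19 N m. The final picture shows the bar along the canister's y, which is about 0.3 rad: past snug at 0.12 and well short of overtightened at 0.55.
- **Seating:** The last picture puts the canister's front face 36.0–36.7 mm into the grip and the beam's face at 36.4–36.5 mm, so they meet. The task gives 38.5 mm for the beam, so those readings run about 2 mm short. The canister sits at 82.4° against the grip's 82.75°.
- **Bystanders:** The jigger, shot glass and espresso cup look unmoved in the top view, and so does the yellow canister. I compared them by eye and did not measure them.

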